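Turn a sample holder over on its turning stage with a lifter

ROBOT

A 6-joint arm with a two-finger parallel gripper is mounted at the origin on a cart in front of the work surface, level with it; the furniture and walls round the work are solid. World frame = base frame: x ahead of the robot, y to its left, z up, the work surface at z = 0. Lengths are in m, angles in rad, forces in N, time in s.
With the tool pointing down it reaches from about 0.375 to 0.975 m from the base axis. Payload 3.8 kg.
Tool frame: the origin (TCP) lies midway between the tips of the shut fingers; the grasp point (between the pads) lies 19 mm behind it; z points along the fingers, y is the direction in which the jaws open and shut (so a half turn about z gives the same grasp; the last joint's range is limited). The gripper opens to 85 mm and grips with 20 to 120 N. Pads are 22 mm wide; open, the fingers measure 114 mm over their backs; the gripper's body (76 mm by 85 mm) begins 54 mm behind the grasp point. The pads swing forward as they close: fully open they stand 13 mm farther back than shut.
Start: joints at [-1.364, 0.264, 1.604, -0, 1.274, -0.037], TCP at [0.163, -0.655, 0.231] pointing down, gripper open.
Joint ranges: [-2.63, 2.63], [-0.94, 2.18], [0.31, 2.57], [-1.31, 4.45], [0, 2.66], [-2.55, 2.55]. Speed limits (rad/s): [2.57, 2.57, 3.14, 3.14, 3.14, 3.14].

INTERFACE

Orientations are given as a rotation vector (axis times angle).
In Python, from workcell import readout, read_camera, camera_params, bot gives the robot as it stands.
- The arm moves only by the tool apply_moves, never from a script. Its argument "plan" is a list that holds one entry, the list of rows, each a list of 7 numbers: the shift along the tool's x, y, z each as a share of 1000 mm, from -1 to 1, then the turn, a rotation vector about the tool's x, y, z each as a share of pi rad, from -1 to 1, then the gripper command: -1 is fully open, 1 is shut, values between are in proportion. A call has exactly 8 rows; each row is the pose to reach, as a shift and turn from the pose commanded when the call began, along the tool's axes at that moment, turning the shorter way round; what a row does not reach only later rows make up. A row lasts 1/12 s, in which the tool goes at most 41.7 mm and 7.16 degrees, less where a joint would pass 70% of its speed; a pose out of reach is approached as far as the arm can. A call with a number of a shift or a turn outside -1 to 1 is refused whole. A call with a gripper value outside its range is refused whole. The fingers move at their own pace and stop on an object; "force" is the grip in N (left out, the last holds). Time passes only in rows, so rows that repeat a pose let the fingers close, or fill a call up. It gives the time, the measured TCP pose, the force and the opening at its end, in the units of the state.
- readout.read_state(): the state, without advancing time (a new reading comes with each control period).
- read_camera(name): name is "side" or "top"; returns the picture (400x640x3 uint8, red, green, blue); there is no depth.
- camera_params(name): a dict with "fovy" (degrees; the focal length in pixels is half the picture's height over the tangent of half this angle, whatever the lens; pixels are square), "cx", "cy" (the principal point, pixels), "rvec" (rotation vector, rad) and "tvec" (3), from world to camera coordinates, as OpenCV has them. Camera axes: x right, y down, z forward; pixel columns grow to the right and rows downward; lengths in m; the calibration is good to about 2 mm. A picture is of the moment at which its call begins. camera_params takes no time and is no camera call.
- bot.finish_job(): hands the job in, once; it reports no verdict.
The state is a dict: "time": time; "q": joint angles; "joint_vel": joint speeds; "joint_torque": joint torques, N m; "tool_pos": TCP position; "tcp_rot": TCP orientation; "wrist_force": force on the tool from outside, world axes, zero at the start; "torque": the same for the moment, N m; "width": opening from 0.0 (shut) to 1.0 (fully open).
Only numpy, scipy, OpenCV 4.12 (cv2) and the standard library are available. Lean on these libraries where they do the work, as an engineer would, in place of code of your own. Each camera call takes 0.05 s, during which the arm holds its last target.

TASK

Take the blue-handled lifter out of its stand, slip its blade under the edge of the sample holder that juts out over the front of the turning stage, and tip the holder up and over the step so that it lies flat, yellow back up, in the raised bay behind. Then put the lifter back into its stand, fully down and upright, and let go. The gripper itself must never touch the holder, and leave the vial and the glass dish beside the stage standing where they are.

Things in the scene. Friction and masses are not known exactly. Their poses are not given: they have to be found in the camera images.
- stage_step (a point): Turning stage, fixed aluminium block between two dark rails: the foot of the step across it, mid-width, 26 mm above the worktop. x points from the low bay over the step to the raised bay (roughly away from the robot), y left, z up. Low bay x -50 to 0 mm, floor at this height, front open. The step rises 4 mm. Rails at y +-30 to +-41 mm, whole length, tops 36 mm above the worktop.
- stage_bay (a point): Turning stage: centre of the raised bay's flat floor, 30 mm above the worktop, 35 mm beyond the step; same axes as stage_step. The bay is 70 mm long (x) and 60 mm wide, open to the low bay over the step, closed at the far end by a lip 6 mm above its floor.
- holder_centre (a point): Centre of the sample holder, a loose rigid plate 60 (x) x 56 (y) x 5 (z) mm, about 50 g; z comes out of its black face, which has two round windows; the back is yellow. At first black up in the low bay, far edge 1 mm from the step, near edge jutting 11 mm out past the stage's front, 26 mm of air below it. Raised by that edge it pivots at the step; past upright it falls over into the raised bay.
- lifter_tip (a point): Loose lifter, about 70 g, straight, 135 mm long: middle of its blade's end. z runs from the tip along the blade to the handle, y across the blade, x normal to it. Steel blade 2.5 (x) x 22 (y) mm, 0 to 58 mm along z; dark collar 22 x 26 mm, 58 to 64 mm; blue handle 16 (x) x 18 (y) mm, 64 to 135 mm. At first it stands in its stand, blade down.
- lifter_grip (a point): Middle of the lifter's blue handle, 98 mm from the tip along z (handle reaches 37 mm beyond this point); same axes as lifter_tip.
- stand_slot (a point): Lifter stand, fixed, grey block 48 x 56 mm on a foot 70 x 80 mm, left or right of the stage: centre of the slot's mouth in its top, 65 mm above the worktop, z up. Slot 10 (x) x 30 (y) mm, 57 mm deep. The blade hangs in it, its width along the slot's y; the collar rests on the block's top, which leaves the tip 7 mm above the worktop.
- vial: Small closed vial with a black cap, 23 mm across, 62 mm high, loose, standing upright beside the stage, on its left; origin at the centre of its underside.
- dish: Flat glass dish, 91 mm across, 16 mm high, loose, beside the stage, on its right; origin at the centre of its underside.
Mind the look-alikes: they are no part of the job. What is shaped like the part that bears stand_slot but purple is not meant.

How it is judged:
On the way, in this order (a step that is already met when the one before it is completed fails the run):
1. the lifter is drawn out of its stand (height (world z) of lifter_tip above 0.068 m), for 0.1 s.
2. the holder is being tipped up by the lifter, about its far edge (angle between holder_centre's own z axis and vertical between 0.35 and 1.5 rad and contact force between lifter and holder above 0.02 N and horizontal distance between holder_centre and stage_step below 0.045 m), for 0.1 s.
3. the holder lies yellow back up in the raised bay (angle between holder_centre's own z axis and vertical above 3.04 rad and x of holder_centre in the frame of stage_step between 0.018 and 0.046 m), for 0.2 s.
At the end, for the whole second after the job is handed in: Holder flat (0.1 rad), yellow up, in the raised bay: centre 18-46 mm past the step, within 8 mm of the middle, square within 0.2 rad, not on rail or lip. Lifter upright (0.15 rad), within 4 mm of fully down in its slot, released. Vial upright (0.1 rad), vial and dish moved under 20 mm (all of step 3 and y of holder_centre in the frame of stage_step between -0.008 and 0.008 m and z of holder_centre in the frame of stage_step below 0.0095 m and angle between the x axis of holder_centre and the x axis of stage_step, either way round below 0.2 rad and angle between lifter_tip's own z axis and vertical below 0.15 rad and horizontal distance between lifter_tip and stand_slot below 0.012 m and height (world z) of lifter_tip below 0.011 m and angle between vial's own z axis and vertical below 0.1 rad and distance of each of vial, dish from where it was at the start of the episode below 0.02 m); the robot touches nothing.
It fails at once if the gripper's fingers or the arm touch the sample holder (contact force between any of the fingers, the arm and holder above 0.3 N).
It fails at once if the vial is tipped or the vial or dish is shoved more than 20 mm (angle between vial's own z axis and vertical above 0.5 rad or distance of any of vial, dish from where it was at the start of the episode above 0.02 m).
It also fails if it takes over 61 s, if anything falls off the work surface, if the arm or the gripper's body presses on something with over 40 N, if the wrist force passes 120 N, or if a joint passes its speed limit or range.

## Working session

There is one attempt and no reset: what is moved stays moved. The work goes in short steps, Python scripts to look and compute and a tool call to move; the robot and the scene stay as the last step left them, time stands still between calls to the robot, and variables do not carry over. Pictures are saved under pics/ and viewed, and the job is handed in when it is done.

Besides the shell and the picture viewer there is one more tool, called after "Emit:" by a JSON object that holds its "method" and its "body". apply_moves: Moves the arm, as the interface text tells. Shift numbers are shares of 1000 mm and turn numbers shares of pi rad, none past 1 either way. Its arguments: {"type":"object","properties":{"plan":{"type":"array","items":{"type":"array","items":{"type":"array","items":{"type":"number","minimum":-1,"maximum":1}}}},"force":{"type":"number"}},"required":["plan"]}

```bash
mkdir -p pics; ls
python3 - <<'E'
from workcell import readout, read_camera, camera_params
import cv2
for n in ("side","top"):
    cv2.imwrite(f"pics/{n}0.png", read_camera(n)[:,:,::-1]); print(n,camera_params(n))
print(readout.read_state())
E
```

```text
pics
side {'fovy': 45.99007123998492, 'cx': 318.5421585182716, 'cy': 203.41520653798963, 'rvec': array([ 0.66887679, -2.23498328,  1.51909121]), 'tvec': array([0.38065229, 0.22764462, 1.00589756])}
top {'fovy': 54.06835671668398, 'cx': 320.1038044830827, 'cy': 198.9830903025345, 'rvec': array([ 2.13497449, -2.13410991,  0.17551173]), 'tvec': array([-0.15927054,  0.59282025,  1.11894973])}
{'time': 0.1, 'q': array([-1.36388517e+00,  2.64694813e-01,  1.60527051e+00, -3.33294832e-05,
        1.27373118e+00, -3.68988052e-02]), 'joint_vel': array([ 0.00277697, -0.00140698, -0.00406978,  0.00103415, -0.00043688,
        0.00266302]), 'joint_torque': array([-3.57330191e-04, -5.16707146e+01, -3.68590343e+01, -1.01611824e-04,
        6.27511967e-03,  2.43454656e-05]), 'tool_pos': array([ 0.162793  , -0.65436668,  0.23005723]), 'tcp_rot': array([-3.11619832e+00, -3.81788606e-01,  3.30227503e-04]), 'wrist_force': array([ 0.2278047 ,  0.19188155, -0.10875583]), 'torque': array([-0.01262088, -0.01967494, -0.05624813]), 'width': 0.9959091055030688}
```

View pics/side0.png

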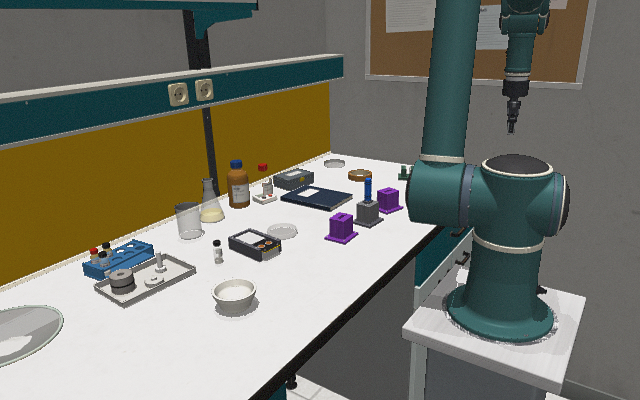

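View pics/top0.png

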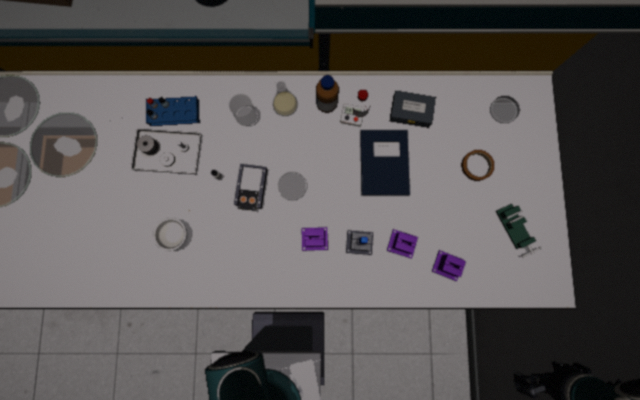

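The top view shows the stage at about (252,187), the vial at (217,174), the dish at (293,186) and the grey stand with the blue handle at (360,242). The look-alikes are the purple stands at (314,238), (402,243) and (449,264). I choose the grey one with the blue handle and check it in a close crop.

```bash
cat > h.py <<'E'
import numpy as np, cv2
from scipy.spatial.transform import Rotation as R
from workcell import camera_params
P={n:camera_params(n) for n in("side","top")}
def K(n):
    p=P[n]; f=200/np.tan(np.radians(p["fovy"]/2)); return np.array([[f,0,p["cx"]],[0,f,p["cy"]],[0,0,1]])
def ray(n,u,v):
    p=P[n]; M=R.from_rotvec(p["rvec"]).as_matrix(); c=-M.T@p["tvec"]
    d=M.T@np.linalg.inv(K(n))@np.array([u,v,1]); return c,d/np.linalg.norm(d)
def onz(n,u,v,z):
    c,d=ray(n,u,v); return c+d*(z-c[2])/d[2]
def proj(n,X):
    p=P[n]; return cv2.projectPoints(np.array(X,float).reshape(-1,3),p["rvec"],p["tvec"],K(n),None)[0].reshape(-1,2)
def tri(a,b):
    (c1,d1),(c2,d2)=ray(*a),ray(*b)
    s=np.linalg.lstsq(np.c_[d1,-d2],c2-c1,rcond=None)[0]; p,q=c1+d1*s[0],c2+d2*s[1]
    return (p+q)/2,np.linalg.norm(p-q)
def crop(im,x0,y0,x1,y1,k,f):
    c=cv2.resize(im[y0:y1,x0:x1,::-1],None,fx=k,fy=k,interpolation=cv2.INTER_NEAREST); cv2.imwrite(f,c)
E
python3 - <<'E'
import cv2,numpy as np
from h import *
t=cv2.imread("pics/top0.png")[:,:,::-1]; s=cv2.imread("pics/side0.png")[:,:,::-1]
a=np.zeros((600,800,3),np.uint8)
def put(im,x0,y0,w,h,k,X,Y): a[Y:Y+h*k,X:X+w*k]=cv2.resize(im[y0:y0+h,x0:x0+w],None,fx=k,fy=k,interpolation=cv2.INTER_NEAREST)
put(t,200,155,80,60,5,0,0); put(t,330,220,70,50,5,400,0)
put(s,210,215,80,60,5,0,300); put(s,340,170,70,60,5,400,300)
cv2.imwrite("pics/crops0.png",a[:,:,::-1])
print("scale",[ (onz("top",u,v,0.03)).round(4) for u,v in((252,187),(360,242),(217,174),(293,186))])
hsv=cv2.cvtColor(t,cv2.COLOR_RGB2HSV)
for n,im in(("top",t),("side",s)):
    hsv=cv2.cvtColor(im,cv2.COLOR_RGB2HSV); m=cv2.inRange(hsv,(108,150,60),(122,255,255))
    k,l,st,c=cv2.connectedComponentsWithStats(m); print(n,[(st[i],c[i].round(1)) for i in range(1,k) if st[i,4]>15])
E
```

```text
scale [array([0.633 , 0.0484, 0.03  ]), array([ 0.4664, -0.2777,  0.03  ]), array([0.6735, 0.1568, 0.03  ]), array([ 0.6361, -0.0764,  0.03  ])]
top [(array([361, 237,   7,   6,  35], dtype=int32), array([363.7, 239.7]))]
side [(array([230, 160,  12,   8,  68], dtype=int32), array([235.6, 163.1])), (array([365, 178,   6,  23, 109], dtype=int32), array([367.4, 188.6]))]
```

View pics/crops0.png

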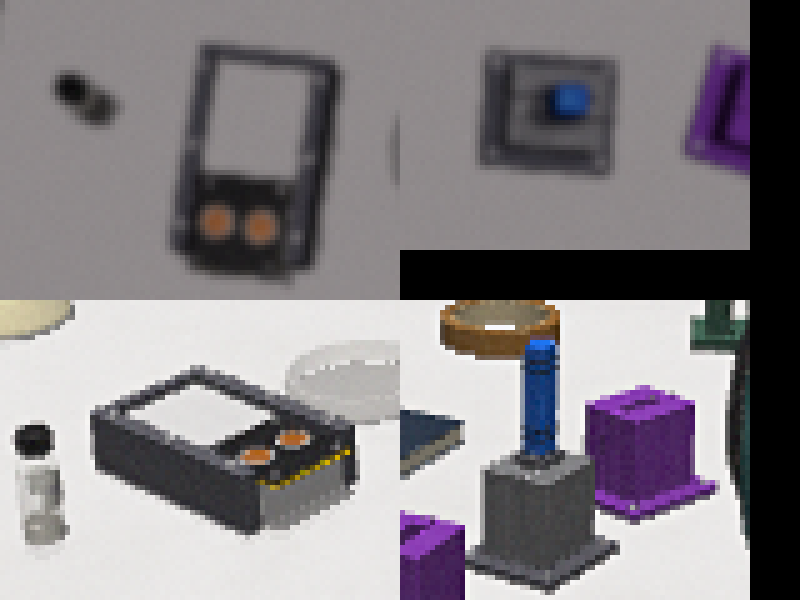

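The crop confirms that the grey stand holds the blue handle, with the slot roughly along world y. The stage is black-railed with its front facing the robot, turned about -9°. Next I measure precisely.

Run:
```python
import cv2,numpy as np
from h import *
t=cv2.imread("pics/top0.png")[:,:,::-1]; s=cv2.imread("pics/side0.png")[:,:,::-1]
for n in P: print(n,"cam",ray(n,0,0)[0].round(3))
def comps(im,m,x0,y0,x1,y1,mn):
    mm=np.zeros_like(m); mm[y0:y1,x0:x1]=m[y0:y1,x0:x1]
    k,l,st,c=cv2.connectedComponentsWithStats(mm)
    return [(l==i,st[i],c[i]) for i in range(1,k) if st[i,4]>=mn]
ht=cv2.cvtColor(t,cv2.COLOR_RGB2HSV);hs=cv2.cvtColor(s,cv2.COLOR_RGB2HSV)
# windows
W={}
for n,h,b in(("top",ht,(235,190,270,215)),("side",hs,(250,235,285,255))):
    W[n]=[c for _,st,c in comps(None,cv2.inRange(h,(3,70,60),(20,255,255)),*b,4)]; print(n,"win",np.round(W[n],2))
for c in sorted(W["top"],key=lambda c:c[0]): print(onz("top",*c,.031).round(4))
for c in W["side"]: print("side",onz("side",*c,.031).round(4))
# stage dark outline in top
g=cv2.cvtColor(t,cv2.COLOR_RGB2GRAY)
def rect(m,z,lab):
    cs=max(cv2.findContours(m.astype(np.uint8),cv2.RETR_EXTERNAL,cv2.CHAIN_APPROX_NONE)[0],key=cv2.contourArea)
    w=np.array([onz("top",*p[0],z)[:2] for p in cs]).astype(np.float32)*1000
    r=cv2.minAreaRect(w); print(lab,r); print(cv2.boxPoints(r).round(1).tolist())
d=comps(None,(g<95).astype(np.uint8),230,160,272,213,100); print([x[1] for x in d]); rect(d[0][0],.036,"stage outline@36")
f=comps(None,(g>115).astype(np.uint8),240,164,266,192,100); print([x[1] for x in f]); rect(f[0][0],.030,"bay floor@30")
d=comps(None,(g<110).astype(np.uint8),340,225,378,260,100); print([x[1] for x in d]); rect(d[0][0],.01,"foot@10")
print("table gray",g[200,330],g[240,360])
bt=comps(None,cv2.inRange(ht,(100,100,60),(125,255,255)),340,225,378,260,10)
bs=comps(None,cv2.inRange(hs,(108,120,40),(125,255,255)),350,165,385,215,30)
print(bt[0][1:],bs[0][1:])
m,_,_=bs[0]; vs,us=np.nonzero(m); 
for v in range(vs.min(),vs.max()+1): print(v,us[vs==v].min(),us[vs==v].max(),end="; ")
print(tri(("top",*bt[0][2]),("side",us[vs<vs.min()+3].mean(),vs.min()+1.5)))
```

```text
side cam [-0.183  0.913  0.585]
top cam [ 0.401 -0.161  1.201]
top win [[242.61 198.9 ]
 [251.45 199.9 ]]
side win [[268.21 242.14]
 [260.81 245.81]]
[0.5961 0.0756 0.031 ]
[0.593  0.0487 0.031 ]
side [0.5937 0.0467 0.031 ]
side [0.5962 0.0743 0.031 ]
[array([234, 164,  34,  47, 836], dtype=int32)]
stage outline@36 ((631.5133056640625, 51.38085174560547), (89.43118286132812, 139.6427459716797), 82.94308471679688)
[[556.7000122070312, 15.600000381469727], [695.2999877929688, -1.600000023841858], [706.2999877929688, 87.19999694824219], [567.7000122070312, 104.30000305175781]]
[array([241, 168,  21,  22, 381], dtype=int32)]
bay floor@30 ((659.2490844726562, 52.40132522583008), (55.90454864501953, 65.64695739746094), 82.7219009399414)
[[623.0999755859375, 28.799999237060547], [688.2999877929688, 20.5], [695.2999877929688, 76.0], [630.2000122070312, 84.30000305175781]]
[array([345, 230,  29,  26, 657], dtype=int32)]
foot@10 ((466.9577941894531, -277.0216979980469), (82.7340316772461, 72.62095642089844), 85.59307098388672)
[[427.6000061035156, -315.5], [500.0, -321.1000061035156], [506.29998779296875, -238.60000610351562], [433.8999938964844, -233.0]]
table gray 140 19
(array([361, 237,   7,   6,  40], dtype=int32), array([363.85, 239.5 ])) (array([365, 178,   6,  23, 118], dtype=int32), array([367.46610169, 188.83898305]))
178 366 370; 179 365 370; 180 365 370; 181 365 369; 182 365 370; 183 365 370; 184 365 369; 185 365 370; 186 365 370; 187 365 370; 188 365 370; 189 365 370; 190 365 370; 191 365 370; 192 365 370; 193 365 370; 194 365 370; 195 365 370; 196 366 370; 197 365 370; 198 365 370; 199 365 370; 200 366 368; (array([ 0.46743378, -0.27735621,  0.1371498 ]), np.float64(0.000761348120662903))
```

```bash
cat >> h.py <<'E'
import json
from workcell import readout
def st(log=True):
    s=readout.read_state()
    if log:
        with open("log.jsonl","a") as f: f.write(json.dumps({k:np.asarray(v).tolist() for k,v in s.items()})+"\n")
    return s
def Rt(yaw,p=90.,roll=0):
    """tool x axis 'up-forward', z pointing p deg below horizontal toward heading yaw(deg)"""
    y,p=np.radians(yaw),np.radians(p)
    e=np.array([np.cos(y),np.sin(y),0]); u=np.array([0,0,1.])
    z=np.cos(p)*e-np.sin(p)*u; x=np.sin(p)*e+np.cos(p)*u
    return np.c_[x,np.cross(z,x),z]
S=np.array([.625,.057,.026]); SY=-7.1
def rel(p0,R0,p1,R1):
    d=R0.T@(np.asarray(p1)-p0); w=R.from_matrix(R0.T@R1).as_rotvec()/np.pi
    return np.round(np.r_[d,w],4).tolist()
def cur():
    s=st(); return s["tool_pos"],R.from_rotvec(s["tcp_rot"]).as_matrix()
E
python3 - <<'E'
from h import *
p,M=cur(); print(M.round(3)); print(rel(p,M,[.467,-.277,.23],Rt(-4.4)))
E
```

```text
[[ 0.97   0.241 -0.   ]
 [ 0.241 -0.97   0.002]
 [ 0.    -0.002 -1.   ]]
[0.3863, -0.2928, 0.0007, -0.0007, 0.0001, 0.1021]
```

Emit:
{"method": "apply_moves", "body": {"plan": [[[0.04, -0.03, 0, 0, 0, 0.02, -1], [0.08, -0.06, 0, 0, 0, 0.04, -1], [0.11, -0.083, 0, 0, 0, 0.06, -1], [0.14, -0.106, 0, 0, 0, 0.08, -1], [0.17, -0.129, 0, 0, 0, 0.1, -1], [0.2, -0.152, 0, 0, 0, 0.102, -1], [0.23, -0.175, 0, 0, 0, 0.102, -1], [0.26, -0.198, 0, 0, 0, 0.102, -1]]], "force": 60}}

```text
time: 0.77
tool_pos: [0.3681, -0.398, 0.2309]
tcp_rot: [-3.139, 0.12, 0.001]
wrist_force: [1.4, 0.0, -0.2]
width: 0.998
```

Run:
```python
from h import *
p,M=cur(); print(p,readout.read_state()["q"].round(4)); print(rel(p,M,[.467,-.277,.2],Rt(-4.4)))
```

```text
[ 0.36812612 -0.39798212  0.23085197] [-8.7040e-01  1.3200e-02  1.8884e+00  2.0000e-04  1.2407e+00  7.7700e-01]
[0.0893, -0.1282, 0.0309, -0.0002, 0.0001, 0.0]
```

Emit:
{"method": "apply_moves", "body": {"plan": [[[0.022, -0.031, 0.004, 0, 0, 0, -1], [0.044, -0.062, 0.012, 0, 0, 0, -1], [0.066, -0.094, 0.02, 0, 0, 0, -1], [0.08, -0.115, 0.028, 0, 0, 0, -1], [0.09, -0.128, 0.031, 0, 0, 0, -1], [0.09, -0.128, 0.031, 0, 0, 0, -1], [0.09, -0.128, 0.031, 0, 0, 0, -1], [0.09, -0.128, 0.031, 0, 0, 0, -1]]]}}

```text
time: 1.43
tool_pos: [0.4666, -0.2798, 0.2002]
tcp_rot: [3.139, -0.12, -0.001]
wrist_force: [0.1, 0.3, 0.1]
width: 1.001
```

```bash
python3 - <<'E'
from h import *
from scipy.optimize import least_squares
p,M=cur(); print(p,readout.read_state()["q"].round(4)); print(rel(p,M,[.467,-.277,.088],Rt(-4.4)))
D=[json.loads(l) for l in open("log.jsonl")]
q=np.array([d["q"] for d in D]); X=np.array([d["tool_pos"] for d in D])
# lateral offset e: rotate by q1
c,s_=np.cos(q[:,0]),np.sin(q[:,0]); r=c*X[:,0]+s_*X[:,1]; lat=-s_*X[:,0]+c*X[:,1]; print("r,lat",r,lat)
print((q[:,1]+q[:,2]+q[:,4]))
f=lambda v: np.r_[v[0]+v[1]*np.sin(q[:,1])+v[2]*np.sin(q[:,1]+q[:,2])-r, v[3]+v[1]*np.cos(q[:,1])+v[2]*np.cos(q[:,1]+q[:,2])-X[:,2]]
o=least_squares(f,[.05,.4,.4,.1]); print(o.x,o.cost)
E
python3 - <<'E'
import sys; sys.path.insert(0,".")
from h import *
from workcell import read_camera
a=read_camera("top");b=read_camera("side")
crop(a,320,190,420,280,6,"pics/t1.png");crop(b,320,120,430,230,5,"pics/s1.png")
E
```

```text
[ 0.46658683 -0.27980685  0.20022137] [-5.8560e-01  3.9100e-02  1.9197e+00 -6.0000e-04  1.1831e+00  1.0619e+00]
[0.0003, -0.0029, 0.1122, 0.0001, 0.0002, 0.0001]
r,lat [0.67385299 0.54155674 0.54349347] [0.02488892 0.02495803 0.02469816]
[3.14369651 3.1423014  3.14189081]
[ 0.0007282   0.51013299  0.56475784 -0.09585383] 2.587475172369336e-09
```

View pics/t1.png

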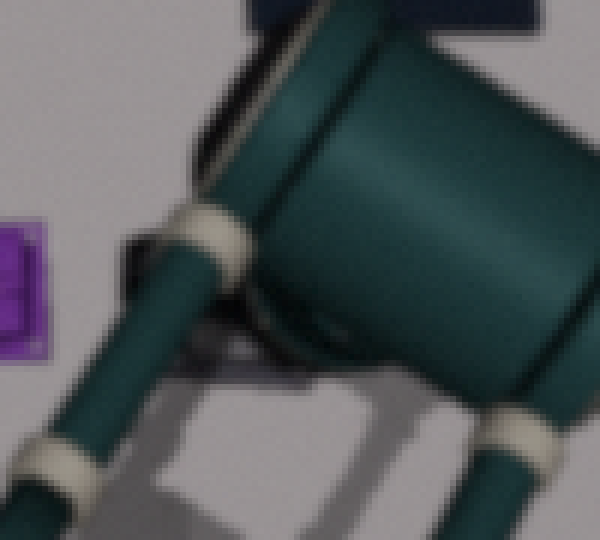

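View pics/s1.png

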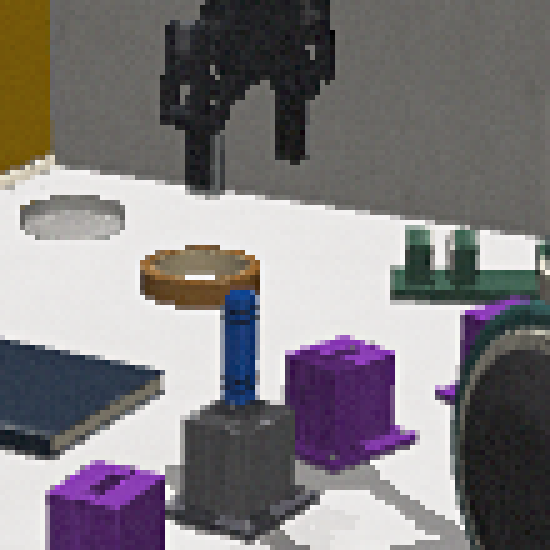

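Top view: the wrist hides the lifter. Side view: the open fingers, at crop (205,170) and (290,140), straddle the line above the blue handle at (240,345). The jaws lie along world y as wanted. I'll tilt the tool 30° so the later prying pose stays within wrist range.

Run:
```python
from h import *
p,M=cur(); G=np.array([.4675,-.2775,.107])
for dz in(.07,0):
    R1=Rt(-4.4,120); print(rel(p,M,G+[0,0,dz]+R1[:,2]*.019,R1))
```

```text
[-0.0087, -0.003, 0.04, 0.0001, -0.1667, -0.0004]
[-0.0087, -0.003, 0.11, 0.0001, -0.1667, -0.0004]
```

Emit:
{"method": "apply_moves", "body": {"plan": [[[0, -0.001, 0, 0, -0.035, 0, -1], [-0.002, -0.002, 0.01, 0, -0.07, 0, -1], [-0.004, -0.003, 0.02, 0, -0.105, 0, -1], [-0.007, -0.003, 0.03, 0, -0.14, 0, -1], [-0.009, -0.003, 0.04, 0, -0.167, 0, -1], [-0.009, -0.003, 0.06, 0, -0.167, 0, -1], [-0.009, -0.003, 0.07, 0, -0.167, 0, -1], [-0.009, -0.003, 0.07, 0, -0.167, 0, -1]]]}}

```text
time: 2.2
tool_pos: [0.4563, -0.2757, 0.1275]
tcp_rot: [-3.008, 0.117, 0.815]
wrist_force: [-0.3, -0.2, 0.7]
width: 1.001
```

Run:
```python
from h import *
from workcell import read_camera
p,M=cur(); G=np.array([.4675,-.2775,.107]); print(p,M[:,2],readout.read_state()["q"].round(3))
R1=Rt(-4.4,120); print(rel(p,M,G+R1[:,2]*.019,R1))
crop(read_camera("side"),320,110,430,230,5,"pics/s2.png")
```

```text
[ 0.45630313 -0.27567059  0.12754756] [-0.50307309  0.04126303 -0.86325826] [-0.467  0.42   1.689 -0.191  1.53   1.238]
[0.0202, 0.001, 0.031, -0.0008, 0.0018, -0.0]
```

View pics/s2.png

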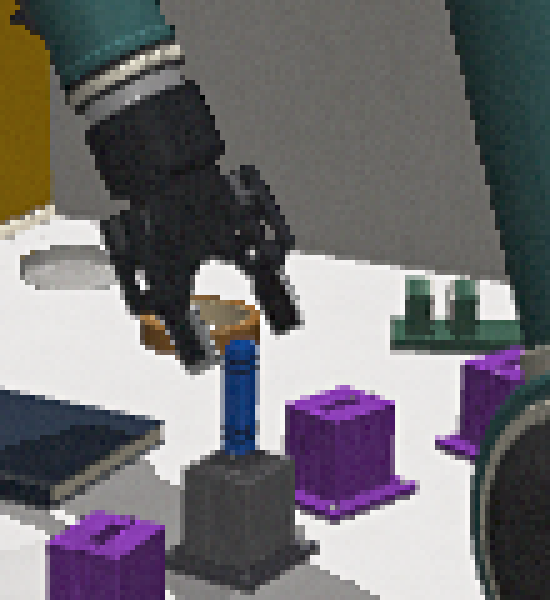

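Side view: the tilted gripper straddles the handle top at crop (240,350), one finger on each side. I descend straight down and close.

Emit:
{"method": "apply_moves", "body": {"plan": [[[0.006, 0, 0.009, 0, 0, 0, -1], [0.012, 0, 0.018, 0, 0, 0, -1], [0.018, 0.001, 0.027, 0, 0.002, 0, -1], [0.02, 0.001, 0.031, 0, 0.002, 0, -1], [0.02, 0.001, 0.031, 0, 0.002, 0, 1], [0.02, 0.001, 0.031, 0, 0.002, 0, 1], [0.02, 0.001, 0.031, 0, 0.002, 0, 1], [0.02, 0.001, 0.031, 0, 0.002, 0, 1]]], "force": 60}}

```text
time: 2.92
tool_pos: [0.4603, -0.277, 0.094]
tcp_rot: [-3.016, 0.116, 0.798]
wrist_force: [0.3, -0.2, 0.2]
width: 0.454
```

Emit:
{"method": "apply_moves", "body": {"plan": [[[0, 0, 0, 0, 0, 0, 1], [0, 0, 0, 0, 0, 0, 1], [0, 0, 0, 0, 0, 0, 1], [0, 0, 0, 0, 0, 0, 1], [0, 0, 0, 0, 0, 0, 1], [0, 0, 0, 0, 0, 0, 1], [0, 0, 0, 0, 0, 0, 1], [0, 0, 0, 0, 0, 0, 1]]]}}

```text
time: 3.58
tool_pos: [0.4602, -0.277, 0.0939]
tcp_rot: [-3.016, 0.116, 0.799]
wrist_force: [0.8, -0.3, 5.5]
width: 0.2
```

Run:
```python
from h import *
from workcell import read_camera
s=st(); p,M=cur(); print(s["time"],p,M[:,2],s["q"].round(3),s["width"],s["wrist_force"])
crop(read_camera("side"),320,110,430,230,5,"pics/s3.png")
# up 90mm world
print(rel(p,M,p+[0,0,.1],M))
```

```text
3.5833 [ 0.46024196 -0.27700091  0.0939434 ] [-0.49352937  0.03762274 -0.86891501] [-0.466  0.455  1.705 -0.19   1.468  1.248] 0.19968489804045753 [ 0.79720198 -0.28485539  5.4713781 ]
[-0.0495, 0.0, -0.0869, 0.0, 0.0, 0.0]
```

View pics/s3.png

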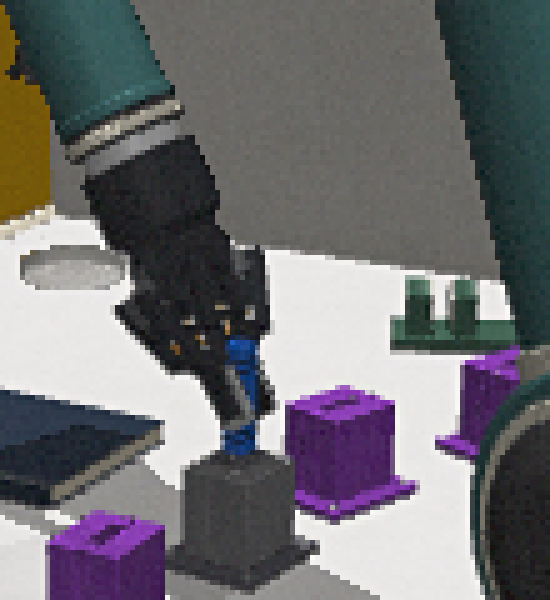

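The grip holds (opening 17 mm, handle 18 mm), and the fingers sit on the handle's middle. I record the grasp geometry and draw the lifter out.

Run:
```python
from h import *
p,M=cur()
np.savez("grasp.npz",p=p,M=M,tip=M.T@(np.array([.4675,-.2775,.007])-p),Rl=M.T@(R.from_euler('z',-4.4,degrees=True).as_matrix()))
print(M.T@(np.array([.4675,-.2775,.007])-p)); print(rel(p,M,p+[0,0,.13],M))
```

```text
[ 0.04936289 -0.00010336  0.07194147]
[-0.0643, 0.0, -0.113, 0.0, 0.0, 0.0]
```

Emit:
{"method": "apply_moves", "body": {"plan": [[[-0.005, 0, -0.009, 0, 0, 0, 1], [-0.012, 0, -0.022, 0, 0, 0, 1], [-0.021, 0, -0.037, 0, 0, 0, 1], [-0.032, 0, -0.056, 0, 0, 0, 1], [-0.045, 0, -0.079, 0, 0, 0, 1], [-0.055, 0, -0.097, 0, 0, 0, 1], [-0.064, 0, -0.113, 0, 0, 0, 1], [-0.064, 0, -0.113, 0, 0, 0, 1]]]}}

```text
time: 4.3
tool_pos: [0.4622, -0.278, 0.2285]
tcp_rot: [-3.022, 0.117, 0.79]
wrist_force: [0.2, -0.4, 0.5]
width: 0.202
```

Run:
```python
from h import *
from workcell import read_camera
s=st(); p,M=cur(); print(s["time"],p,s["q"].round(3),s["width"],s["wrist_force"])
g=np.load("grasp.npz"); t=p+M@g["tip"]; L=M@g["Rl"]; print("tip",t)
print(proj("side",[t,t+.058*L[:,2],t+.135*L[:,2]]).round(1))
crop(read_camera("side"),320,80,430,200,5,"pics/s4.png")
```

```text
4.3 [ 0.46224129 -0.2779548   0.22845241] [-0.466  0.332  1.606 -0.191  1.68   1.208] 0.20228264290546857 [ 0.18359077 -0.4117059   0.52934553]
tip [ 0.47006281 -0.27873984  0.14155887]
[[367.2 177.8]
 [367.4 159.3]
 [367.8 133.7]]
```

View pics/s4.png

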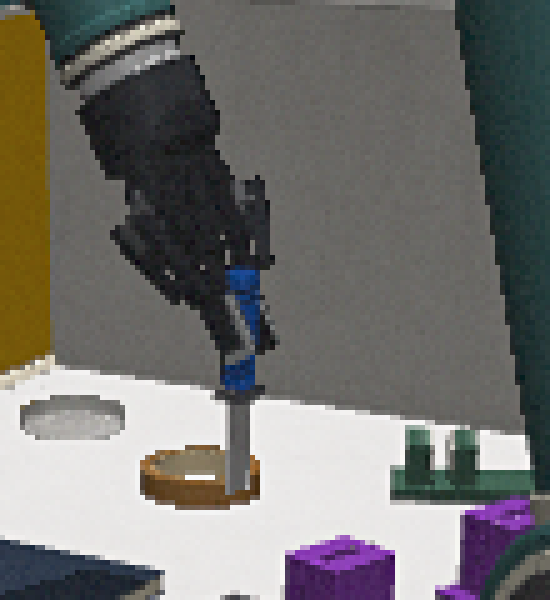

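The predicted lifter tip (367,178) matches the visible blade end at crop (237,492), which is (367.4,178.4). Now I fit the arm model and check the planned prying poses for reach.

```bash
cat >> h.py <<'E'
from scipy.optimize import least_squares
def fk(q,v):
    E=lambda a,t:R.from_euler(a,t).as_matrix(); h,L1,L2,D,e=v
    A=E('z',q[0]); B=A@E('y',q[1]); C=A@E('y',q[1]+q[2]); T=C@E('z',q[3])@E('y',q[4])
    return A@[0,e,h]+B@[0,0,L1]+C@[0,0,L2]+T@[0,0,D], T@E('z',q[5])
def ik(p,M,v,q0):
    lo=[-2.63,-.94,.31,-1.31,0,-2.55];hi=[2.63,2.18,2.57,4.45,2.66,2.55]
    def f(q):
        x,T=fk(q,v); return np.r_[(x-p)*5,R.from_matrix(T@OFF.T@M.T).as_rotvec()] if 0 else np.r_[(x-p)*5,(T@OFF-M).ravel()]
    o=least_squares(f,np.clip(q0,np.array(lo)+1e-3,np.array(hi)-1e-3),bounds=(lo,hi)); return o.x,np.abs(o.fun).max()
OFF=np.eye(3)
G_=lambda:np.load("grasp.npz")
def Rlift(p,yaw=SY):
    y,p=np.radians(yaw),np.radians(p); e=np.array([np.cos(y),np.sin(y),0]);u=np.array([0,0,1.])
    z=-np.cos(p)*e+np.sin(p)*u; x=np.sin(p)*e+np.cos(p)*u; return np.c_[x,np.cross(z,x),z]
def sp(x,y,z): # stage coords mm (z above worktop) -> world
    a=np.radians(SY); return np.array([S[0]+(x*np.cos(a)-y*np.sin(a))/1e3,S[1]+(x*np.sin(a)+y*np.cos(a))/1e3,z/1e3])
def tool(tip,RL):
    g=G_(); M=RL@g["Rl"].T; return tip-M@g["tip"],M
E
python3 - <<'E'
from h import *
import h
D=[json.loads(l) for l in open("log.jsonl")]
f=lambda v: np.concatenate([fk(d["q"],v)[0]-d["tool_pos"] for d in D])
o=least_squares(f,[.15,.51,.56,.3,.025]); print(o.x,np.abs(o.fun).max())
d=D[-1]; T=fk(d["q"],o.x)[1]; Mm=R.from_rotvec(d["tcp_rot"]).as_matrix(); print((T.T@Mm).round(3))
h.OFF=(T.T@Mm).round(0)
np.save("kin.npy",o.x)
q0=d["q"]
for pit in(35,40,45):
  for x,z in((-95,100),(-95,14.5),(-53,14.5),(-42,56),(-5,78),(15,74)):
    p,M=tool(sp(x,0,z),Rlift(pit)); q,e=ik(p,M,o.x,q0); print(pit,x,z,p.round(3),q.round(2),round(e,4))
E
```

```text
[0.2510132  0.51136582 0.56575122 0.34776622 0.02490749] 0.00017992798223287476
[[ 0. -1.  0.]
 [ 1.  0.  0.]
 [-0.  0.  1.]]
35 -95 100 [0.456 0.078 0.144] [ 0.23 -0.34  2.42 -0.24  0.66  2.08] 0.0
35 -95 14.5 [0.456 0.078 0.058] [ 0.23 -0.19  2.5  -0.35  0.44  2.21] 0.0
35 -53 14.5 [0.498 0.073 0.058] [ 0.19 -0.1   2.43 -0.33  0.41  2.16] 0.0
35 -42 56 [0.508 0.071 0.1  ] [ 0.18 -0.16  2.38 -0.26  0.51  2.07] 0.0
35 -5 78 [0.545 0.067 0.122] [ 0.15 -0.12  2.29 -0.23  0.55  2.01] 0.0
35 15 74 [0.565 0.064 0.118] [ 0.14 -0.07  2.26 -0.22  0.53  2.  ] 0.0
40 -95 100 [0.46  0.077 0.15 ] [ 0.19 -0.3   2.35 -0.16  0.75  1.99] 0.0
40 -95 14.5 [0.46  0.077 0.065] [ 0.19 -0.16  2.43 -0.21  0.54  2.05] 0.0
40 -53 14.5 [0.502 0.072 0.065] [ 0.16 -0.07  2.36 -0.2   0.52  2.01] 0.0
40 -42 56 [0.513 0.071 0.106] [ 0.15 -0.12  2.31 -0.17  0.62  1.97] 0.0
40 -5 78 [0.549 0.066 0.128] [ 0.13 -0.08  2.22 -0.14  0.66  1.92] 0.0
40 15 74 [0.569 0.064 0.124] [ 0.12 -0.03  2.19 -0.14  0.65  1.91] 0.0
45 -95 100 [0.465 0.077 0.156] [ 0.17 -0.24  2.28 -0.1   0.85  1.92] 0.0
45 -95 14.5 [0.465 0.077 0.071] [ 0.17 -0.12  2.36 -0.13  0.64  1.95] 0.0
45 -53 14.5 [0.506 0.072 0.071] [ 0.14 -0.03  2.28 -0.12  0.64  1.92] 0.0
45 -42 56 [0.517 0.07  0.112] [ 0.13 -0.07  2.23 -0.1   0.73  1.89] 0.0
45 -5 78 [0.554 0.066 0.134] [ 0.11 -0.03  2.15 -0.09  0.77  1.86] 0.0
45 15 74 [0.574 0.063 0.13 ] [ 0.1   0.01  2.11 -0.09  0.76  1.85] 0.0
```

Run:
```python
from h import *
p,M=cur()
for f,pt,pit,yaw in((.5,None,65,-5.7),(1,None,40,SY)):
    t=(p+M@G_()["tip"])*(1-f)+sp(-90,0,100)*f
    P_,M_=tool(t,Rlift(pit,yaw)); print(P_.round(3),rel(p,M,P_,M_))
```

```text
[ 0.459 -0.101  0.195] [0.0011, -0.1761, 0.0342, 0.0027, 0.1373, 0.0068]
[0.465 0.077 0.15 ] [0.016, -0.3538, 0.0771, 0.0018, 0.2761, 0.0155]
```

Emit:
{"method": "apply_moves", "body": {"plan": [[[0, -0.015, 0.002, 0, 0.015, 0, 1], [0, -0.04, 0.007, 0, 0.04, 0.001, 1], [0, -0.07, 0.013, 0.001, 0.065, 0.003, 1], [0, -0.1, 0.019, 0.001, 0.09, 0.005, 1], [0.001, -0.13, 0.025, 0.002, 0.115, 0.006, 1], [0.001, -0.155, 0.03, 0.003, 0.13, 0.007, 1], [0.001, -0.172, 0.033, 0.003, 0.137, 0.007, 1], [0.001, -0.176, 0.034, 0.003, 0.137, 0.007, 1]]]}}

```text
time: 5.02
tool_pos: [0.455, -0.0973, 0.1913]
tcp_rot: [-3.126, 0.154, 0.142]
wrist_force: [-0.1, 0.6, -0.9]
width: 0.203
```

Run:
```python
from h import *
p,M=cur(); print(p)
P_,M_=tool(sp(-85,0,90),Rlift(40)); print(rel(p,M,P_,M_))
```

```text
[ 0.45503017 -0.09731632  0.19131116]
[0.0024, -0.174, 0.0517, -0.0025, 0.1419, 0.0079]
```

Emit:
{"method": "apply_moves", "body": {"plan": [[[0, -0.015, 0.004, 0, 0.015, 0.001, 1], [0, -0.04, 0.011, -0.001, 0.04, 0.002, 1], [0.001, -0.07, 0.02, -0.001, 0.068, 0.004, 1], [0.001, -0.1, 0.03, -0.002, 0.094, 0.005, 1], [0.002, -0.13, 0.038, -0.002, 0.118, 0.007, 1], [0.002, -0.155, 0.046, -0.003, 0.135, 0.008, 1], [0.002, -0.17, 0.05, -0.003, 0.142, 0.008, 1], [0.002, -0.174, 0.052, -0.003, 0.142, 0.008, 1]]]}}

```text
time: 5.68
tool_pos: [0.4701, 0.0747, 0.1389]
tcp_rot: [3.061, -0.187, 0.548]
wrist_force: [-0.5, -0.1, -0.5]
width: 0.199
```

Run:
```python
from h import *
from workcell import read_camera
p,M=cur(); print(p,readout.read_state()["q"].round(2)); g=G_()
t=p+M@g["tip"];L=M@g["Rl"]; print("tip",t, proj("side",[t,t+.058*L[:,2],t+.135*L[:,2]]).round(1),proj("top",[t,t+.058*L[:,2]]).round(1))
P_,M_=tool(sp(-85,0,14.5),Rlift(40)); print(rel(p,M,P_,M_))
a=read_camera("side");b=read_camera("top")
crop(a,190,150,310,270,5,"pics/s5.png");crop(b,200,150,300,250,5,"pics/t5.png")
```

```text
[0.47013783 0.07474644 0.13891694] [ 0.19 -0.26  2.35 -0.17  0.72  1.99]
tip [0.54083745 0.06584958 0.08857123] [[277.7 229.4]
 [289.2 220.2]
 [305.8 207.1]] [[241.4 214.6]
 [236.1 228.9]]
[-0.0261, -0.0018, 0.0694, 0.0013, 0.0002, 0.0008]
```

View pics/s5.png

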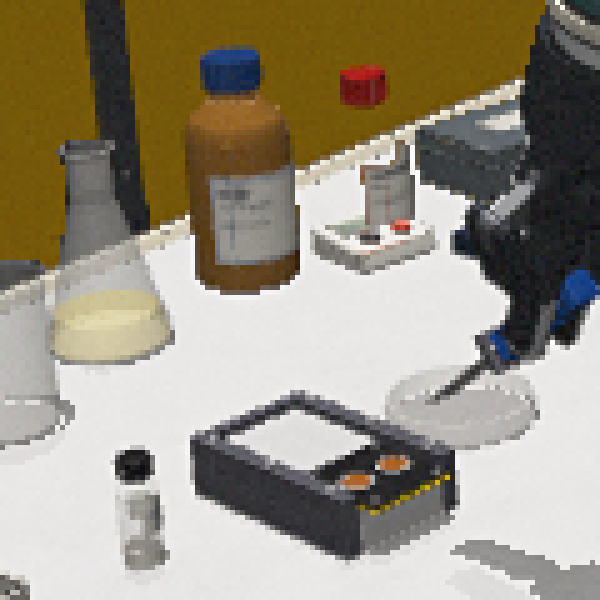

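View pics/t5.png

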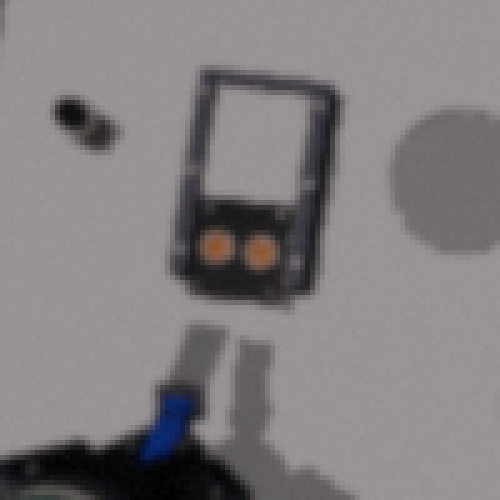

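Top view: the blade tip at crop (208,325), i.e. (241.6,215), agrees with the prediction. Side view: the tip at (276.6,230.4) is within about 1 px. Blade is centred in front of the holder's edge. I go down in front of it.

Emit:
{"method": "apply_moves", "body": {"plan": [[[-0.005, 0, 0.013, 0, 0, 0, 1], [-0.01, -0.001, 0.027, 0, 0, 0, 1], [-0.015, -0.001, 0.04, 0, 0, 0, 1], [-0.02, -0.002, 0.053, 0.001, 0, 0, 1], [-0.024, -0.002, 0.063, 0.001, 0, 0.001, 1], [-0.026, -0.002, 0.069, 0.001, 0, 0.001, 1], [-0.026, -0.002, 0.069, 0.001, 0, 0.001, 1], [-0.026, -0.002, 0.069, 0.001, 0, 0.001, 1]]]}}

```text
time: 6.45
tool_pos: [0.4734, 0.0742, 0.068]
tcp_rot: [3.063, -0.198, 0.553]
wrist_force: [-0.1, -0.1, -1.2]
width: 0.203
```

Run:
```python
from h import *
from workcell import read_camera
p,M=cur(); print(p,readout.read_state()["wrist_force"]); g=G_()
t=p+M@g["tip"];L=M@g["Rl"]; print("tip",t, proj("side",[t,t+.058*L[:,2],t+.135*L[:,2]]).round(1),proj("top",[t,t+.058*L[:,2]]).round(1))
P_,M_=tool(sp(-53,0,14.5),Rlift(40)); print(rel(p,M,P_,M_))
a=read_camera("side");b=read_camera("top")
crop(a,240,200,330,270,8,"pics/s6.png");crop(b,210,180,280,240,8,"pics/t6.png")
```

```text
[0.47335705 0.07421815 0.06803253] [-0.14962371 -0.06794186 -1.21072435]
tip [0.54419381 0.06511135 0.01791766] [[278.5 253.5]
 [289.7 245.5]
 [305.9 233.9]] [[246.3 216.5]
 [241.5 229.9]]
[0.0254, -0.0017, 0.0129, 0.0005, -0.0009, -0.0016]
```

View pics/s6.png

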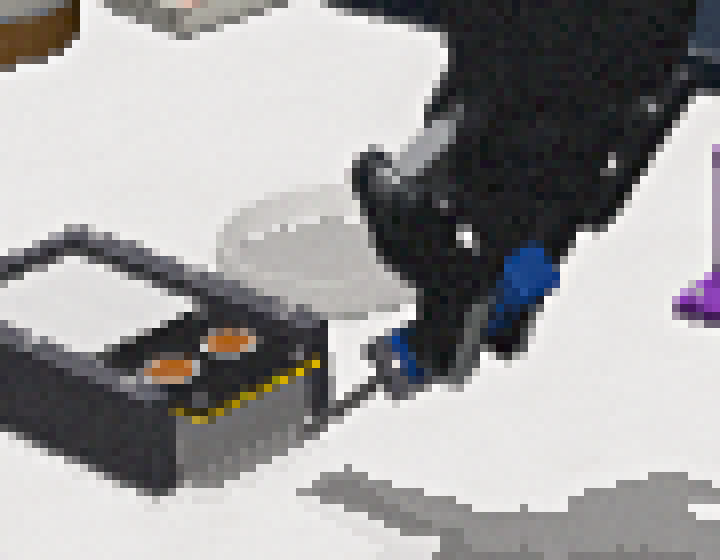

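View pics/t6.png

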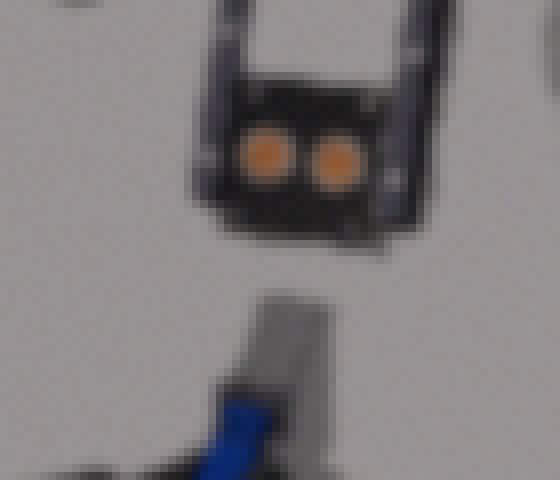

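Side view: the blade points at the underside gap, tip at about (278,253.5) as predicted. Top view: the tip at (246.3,216.9) is centred on the holder, whose near edge is at about (248,209.7). I slide under.

Run:
```python
from h import *
print("edge seen",onz("top",248,209.7,.031),"expected",sp(-61,0,31))
p,M=cur()
for x,z in((-80,13.5),(-53,13.5)):
    P_,M_=tool(sp(x,0,z),Rlift(40)); print(rel(p,M,P_,M_))
```

```text
edge seen [0.56308629 0.05826689 0.031     ] expected [0.56446775 0.06453969 0.031     ]
[-0.0011, -0.001, 0.0051, 0.0002, -0.0015, -0.0015]
[0.0242, -0.0011, 0.0146, 0.0002, -0.0015, -0.0015]
```

Emit:
{"method": "apply_moves", "body": {"plan": [[[-0.001, -0.001, 0.004, 0, -0.001, -0.001, 1], [0, -0.001, 0.005, 0, -0.001, -0.001, 1], [0.005, -0.001, 0.007, 0, -0.001, -0.001, 1], [0.011, -0.001, 0.009, 0, -0.001, -0.001, 1], [0.017, -0.001, 0.012, 0, -0.001, -0.001, 1], [0.022, -0.001, 0.014, 0, -0.001, -0.001, 1], [0.024, -0.001, 0.0146, 0, -0.001, -0.001, 1], [0.024, -0.001, 0.0146, 0, -0.001, -0.001, 1]]]}}

```text
time: 7.22
tool_pos: [0.5013, 0.0725, 0.0629]
tcp_rot: [3.064, -0.192, 0.55]
wrist_force: [1.0, 0.4, -0.4]
width: 0.203
```

Run:
```python
from h import *
from workcell import read_camera
p,M=cur(); print(p,readout.read_state()["wrist_force"]); g=G_()
t=p+M@g["tip"]; a=np.radians(SY); d=t-S; print("tip stage",1e3*(d[0]*np.cos(a)+d[1]*np.sin(a)),1e3*(-d[0]*np.sin(a)+d[1]*np.cos(a)),t[2]*1e3, proj("side",[t]),proj("top",[t]))
crop(read_camera("side"),240,200,330,270,8,"pics/s7.png");crop(read_camera("top"),210,180,280,240,8,"pics/t7.png")
```

```text
[0.50125072 0.07247721 0.06293131] [ 1.04191879  0.37018273 -0.44460187]
tip stage -53.400726088194425 0.03451063025038288 12.664150621500628 [[270.81138238 252.55655709]] [[247.43161726 207.63605115]]
```

View pics/s7.png

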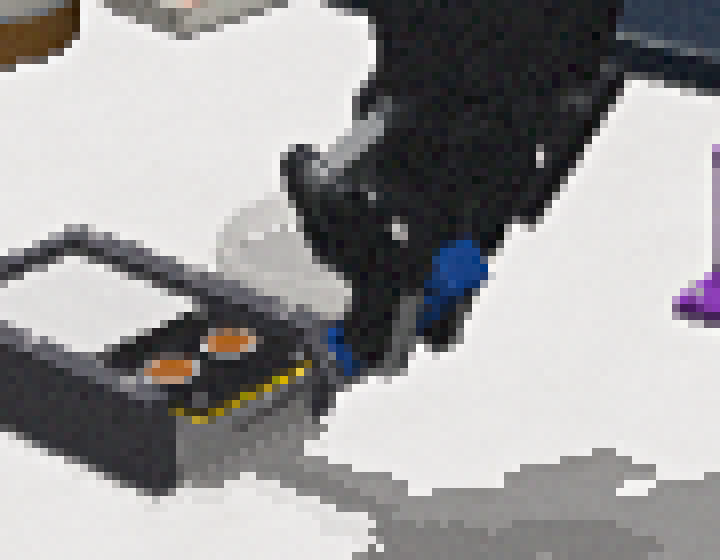

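View pics/t7.png

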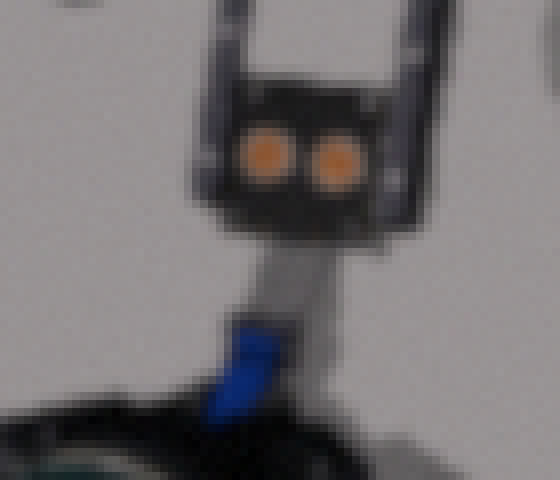

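The blade has vanished under the holder's edge in both views (top crop (295,245), side crop (270,390)), with nothing disturbed. Now I lift along an arc about the step.

```bash
cat > arc.py <<'E'
from h import *
def tipxz(th,r=51):
    c=np.radians(th); piv=-1-4*max(0,min(1,(th-30)/60)); return piv-r*np.cos(c)-.8, 26+r*np.sin(c)-.96
def stage(t):
    a=np.radians(SY); d=t-S; return np.round(1e3*np.array([d[0]*np.cos(a)+d[1]*np.sin(a),-d[0]*np.sin(a)+d[1]*np.cos(a),t[2]]),1)
def rows(pts,pit=40):
    p,M=cur(); print("tip now",stage(p+M@G_()["tip"]))
    for x,z in pts:
        P_,M_=tool(sp(x,0,z),Rlift(pit)); d=rel(p,M,P_,M_); print((round(x,1),round(z,1)),np.round(d,4).tolist())
E
python3 -c "
from arc import *
rows([(-53.4,17),(-53.4,21),(-53.2,25)]+[tipxz(t) for t in(5,10,15,20,25)])"
```

```text
tip now [-54.4  -0.1  12.2]
(-53.4, 17) [0.0026, -0.0, -0.0041, 0.0002, 0.0001, -0.0003]
(-53.4, 21) [0.004, -0.0, -0.0079, 0.0002, 0.0001, -0.0003]
(-53.2, 25) [0.0056, -0.0, -0.0116, 0.0002, 0.0001, -0.0003]
(np.float64(-52.6), np.float64(29.5)) [0.0077, -0.0, -0.0156, 0.0002, 0.0001, -0.0003]
(np.float64(-52.0), np.float64(33.9)) [0.0098, 0.0, -0.0195, 0.0002, 0.0001, -0.0003]
(np.float64(-51.1), np.float64(38.2)) [0.0122, 0.0, -0.0232, 0.0002, 0.0001, -0.0003]
(np.float64(-49.7), np.float64(42.5)) [0.0149, 0.0, -0.0267, 0.0002, 0.0001, -0.0003]
(np.float64(-48.0), np.float64(46.6)) [0.0179, 0.0, -0.03, 0.0002, 0.0001, -0.0003]
```

Emit:
{"method": "apply_moves", "body": {"plan": [[[0.0026, 0, -0.0041, 0, 0, 0, 1], [0.004, 0, -0.0079, 0, 0, 0, 1], [0.0056, 0, -0.0116, 0, 0, 0, 1], [0.0077, 0, -0.0156, 0, 0, 0, 1], [0.0098, 0, -0.0195, 0, 0, 0, 1], [0.0122, 0, -0.0232, 0, 0, 0, 1], [0.0149, 0, -0.0267, 0, 0, 0, 1], [0.0179, 0, -0.03, 0, 0, 0, 1]]]}}

```text
time: 7.98
tool_pos: [0.5069, 0.0718, 0.0978]
tcp_rot: [3.064, -0.192, 0.551]
wrist_force: [0.3, 0.2, -0.7]
width: 0.202
```

Run:
```python
from arc import *
from workcell import read_camera
print(readout.read_state()["wrist_force"])
crop(read_camera("side"),230,180,330,270,8,"pics/s8.png")
rows([tipxz(t) for t in range(25,61,5)])
```

```text
[ 0.32353606  0.17044195 -0.70866799]
tip now [-46.5   0.4  48.7]
(np.float64(-48.0), np.float64(46.6)) [-0.002, 0.0004, 0.0014, -0.0, -0.0008, -0.0003]
(np.float64(-46.0), np.float64(50.5)) [0.0014, 0.0004, -0.0016, -0.0, -0.0008, -0.0003]
(np.float64(-43.9), np.float64(54.3)) [0.0046, 0.0004, -0.0044, -0.0, -0.0008, -0.0003]
(np.float64(-41.5), np.float64(57.8)) [0.0081, 0.0004, -0.0069, -0.0, -0.0008, -0.0003]
(np.float64(-38.9), np.float64(61.1)) [0.0117, 0.0004, -0.009, -0.0, -0.0008, -0.0003]
(np.float64(-35.9), np.float64(64.1)) [0.0155, 0.0004, -0.0108, -0.0, -0.0008, -0.0003]
(np.float64(-32.7), np.float64(66.8)) [0.0195, 0.0004, -0.0122, -0.0, -0.0008, -0.0003]
(np.float64(-29.3), np.float64(69.2)) [0.0235, 0.0004, -0.0133, -0.0, -0.0008, -0.0003]
```

View pics/s8.png

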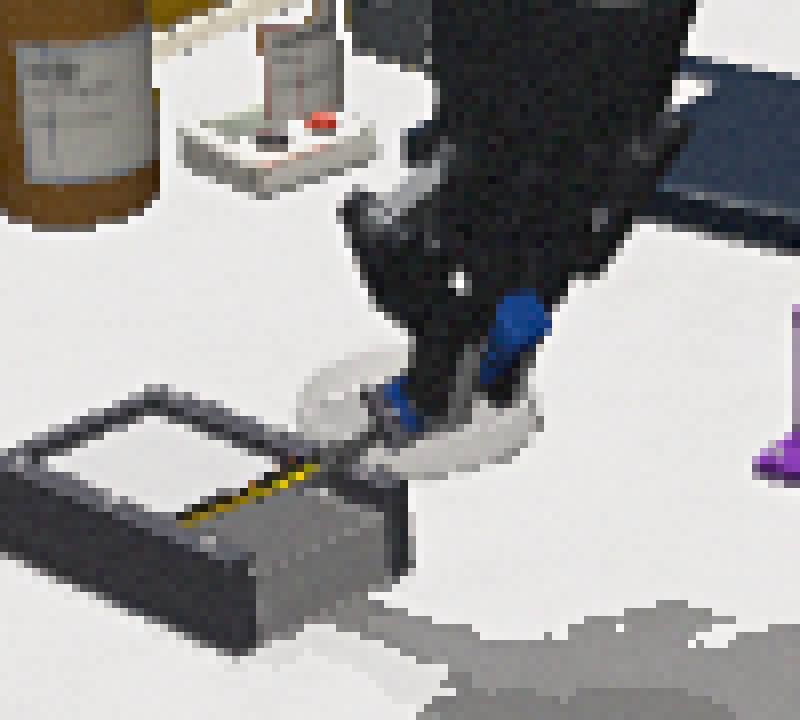

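The side view shows the holder tipping: its near edge, with the yellow line, now runs (180,520)–(320,465) in the crop. The bare low-bay floor is visible below it, and it rests on the blade. I continue the arc.

Emit:
{"method": "apply_moves", "body": {"plan": [[[0.0017, 0, -0.0015, 0, 0, 0, 1], [0.0034, 0, -0.003, 0, 0, 0, 1], [0.0066, 0, -0.0058, 0, 0, 0, 1], [0.01, 0, -0.0083, 0, 0, 0, 1], [0.0137, 0, -0.0104, 0, 0, 0, 1], [0.0175, 0, -0.0122, 0, 0, 0, 1], [0.0215, 0, -0.0136, 0, 0, 0, 1], [0.0255, 0, -0.0147, 0, 0, 0, 1]]]}}

```text
time: 8.7
tool_pos: [0.5258, 0.0694, 0.1202]
tcp_rot: [3.064, -0.192, 0.55]
wrist_force: [0.2, -0.3, -1.4]
width: 0.205
```

Run:
```python
from arc import *
from workcell import read_camera
print(readout.read_state()["wrist_force"])
crop(read_camera("side"),230,180,330,270,8,"pics/s9.png");crop(read_camera("top"),210,160,280,235,8,"pics/t9.png")
rows([tipxz(t) for t in (60,65,70,75,80,85)]+[(-5,74),(0,74),(5,73.5),(10,73),(15,72)])
```

```text
[ 0.24668511 -0.34602663 -1.41348154]
tip now [-27.9   0.2  70.5]
(np.float64(-29.3), np.float64(69.2)) [-0.0016, 0.0003, 0.0006, 0.0001, -0.0006, -0.0004]
(np.float64(-25.7), np.float64(71.3)) [0.0025, 0.0003, -0.0001, 0.0001, -0.0006, -0.0004]
(np.float64(-21.9), np.float64(73.0)) [0.0067, 0.0003, -0.0003, 0.0001, -0.0006, -0.0004]
(np.float64(-18.0), np.float64(74.3)) [0.0108, 0.0003, -0.0002, 0.0001, -0.0006, -0.0004]
(np.float64(-14.0), np.float64(75.3)) [0.0149, 0.0003, 0.0003, 0.0001, -0.0006, -0.0004]
(np.float64(-9.9), np.float64(75.8)) [0.0189, 0.0002, 0.0012, 0.0001, -0.0006, -0.0004]
(-5, 74) [0.0229, 0.0002, 0.0046, 0.0001, -0.0006, -0.0004]
(0, 74) [0.0275, 0.0002, 0.0063, 0.0001, -0.0006, -0.0004]
(5, 73.5) [0.0321, 0.0002, 0.0086, 0.0001, -0.0006, -0.0004]
(10, 73) [0.0366, 0.0002, 0.0108, 0.0001, -0.0006, -0.0004]
(15, 72) [0.0409, 0.0002, 0.0135, 0.0001, -0.0006, -0.0004]
```

View pics/s9.png

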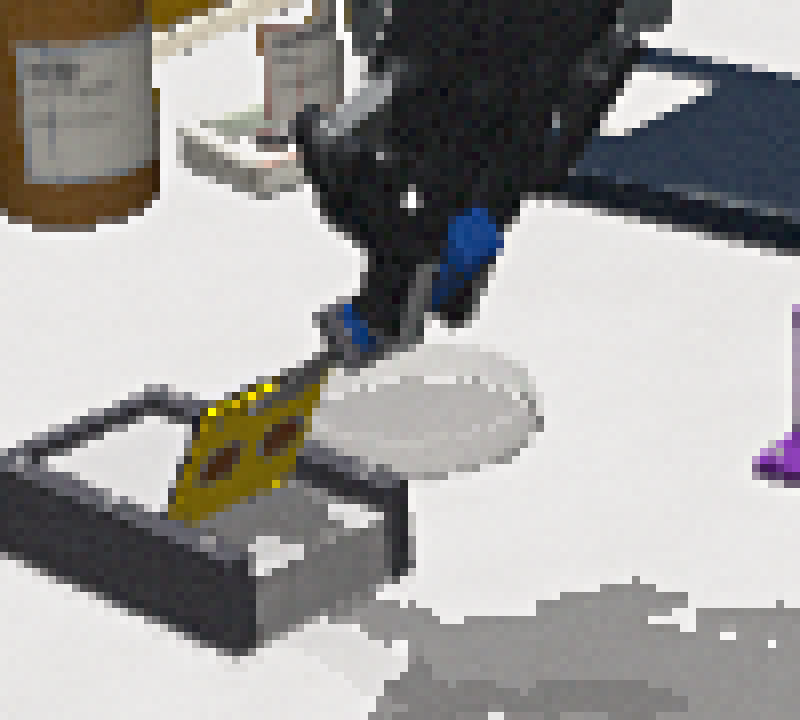

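View pics/t9.png

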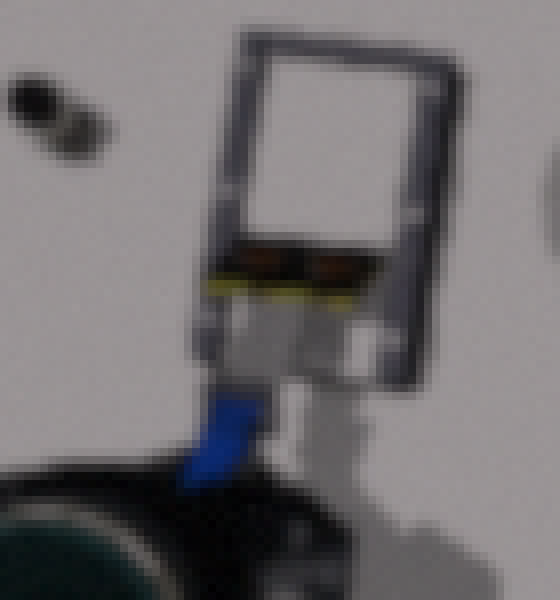

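Side view: the yellow back is up at about 60°, the blade is behind its top edge, and the far edge sits at the step (170,515)–(290,485). I carry on to upright and over.

Emit:
{"method": "apply_moves", "body": {"plan": [[[0.002, 0, -0.0004, 0, 0, 0, 1], [0.0041, 0, -0.0007, 0, 0, 0, 1], [0.0083, 0, -0.0009, 0, 0, 0, 1], [0.0124, 0, -0.0008, 0, 0, 0, 1], [0.0165, 0, -0.0003, 0, 0, 0, 1], [0.0205, 0, 0.0008, 0, 0, 0, 1], [0.0245, 0, 0.003, 0, 0, 0, 1], [0.0265, 0, 0.0045, 0, 0, 0, 1]]]}}

```text
time: 9.47
tool_pos: [0.5524, 0.0661, 0.1249]
tcp_rot: [3.064, -0.192, 0.551]
wrist_force: [-0.3, 0.1, -0.5]
width: 0.202
```

Run:
```python
from arc import *
from workcell import read_camera
print(readout.read_state()["wrist_force"])
crop(read_camera("side"),230,180,330,270,8,"pics/s10.png")
rows([(-5,74),(0,74),(5,73.5),(10,73),(15,72)])
```

```text
[-0.27997215  0.05200057 -0.48300172]
tip now [-1.9 -0.  74.4]
(-5, 74) [-0.0031, 0.0001, -0.0007, 0.0002, -0.0002, -0.0003]
(0, 74) [0.0016, 0.0001, 0.001, 0.0002, -0.0002, -0.0003]
(5, 73.5) [0.0061, 0.0001, 0.0032, 0.0002, -0.0002, -0.0003]
(10, 73) [0.0107, 0.0001, 0.0054, 0.0002, -0.0002, -0.0003]
(15, 72) [0.015, 0.0001, 0.0081, 0.0002, -0.0002, -0.0003]
```

View pics/s10.png

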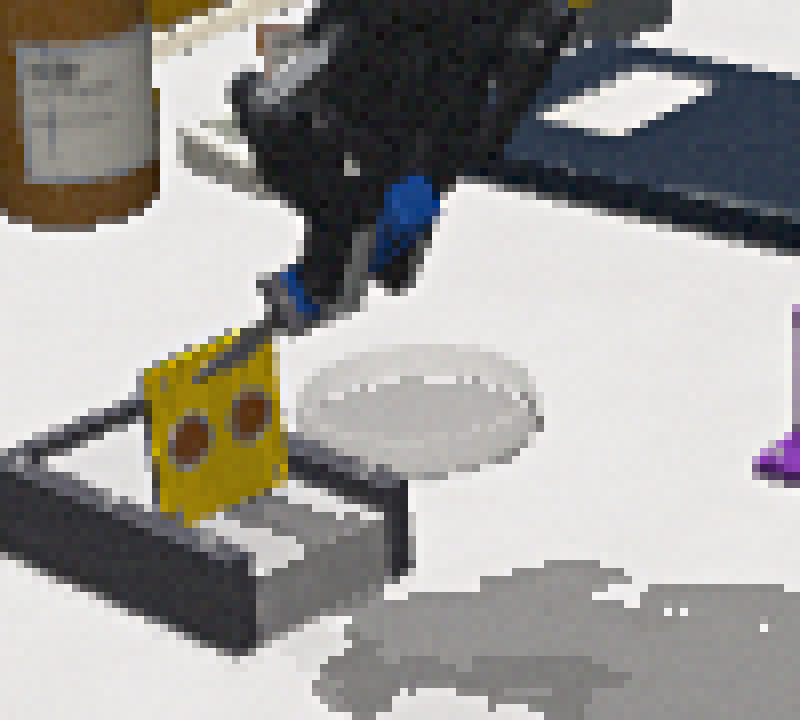

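The holder stands almost upright with the blade tip on its upper back at crop (200,375). I push on forward.

Emit:
{"method": "apply_moves", "body": {"plan": [[[0.002, 0, 0.001, 0, 0, 0, 1], [0.0045, 0, 0.002, 0, 0, 0, 1], [0.007, 0, 0.0032, 0, 0, 0, 1], [0.0095, 0, 0.0045, 0, 0, 0, 1], [0.012, 0, 0.006, 0, 0, 0, 1], [0.0145, 0, 0.0075, 0, 0, 0, 1], [0.0165, 0, 0.009, 0, 0, 0, 1], [0.0165, 0, 0.009, 0, 0, 0, 1]]]}}

```text
time: 10.18
tool_pos: [0.5704, 0.0638, 0.122]
tcp_rot: [3.064, -0.192, 0.55]
wrist_force: [0.6, -0.5, -1.0]
width: 0.206
```

Run:
```python
from arc import *
from workcell import read_camera
print(readout.read_state()["wrist_force"])
crop(read_camera("side"),230,180,330,270,8,"pics/s11.png")
rows([(15,72),(20,71)])
```

```text
[ 0.60025839 -0.52667985 -0.9578548 ]
tip now [16.  -0.1 71.6]
(15, 72) [-0.0008, 0.0, -0.0007, 0.0002, -0.0, -0.0003]
(20, 71) [0.0036, 0.0, 0.0019, 0.0002, -0.0, -0.0003]
```

View pics/s11.png

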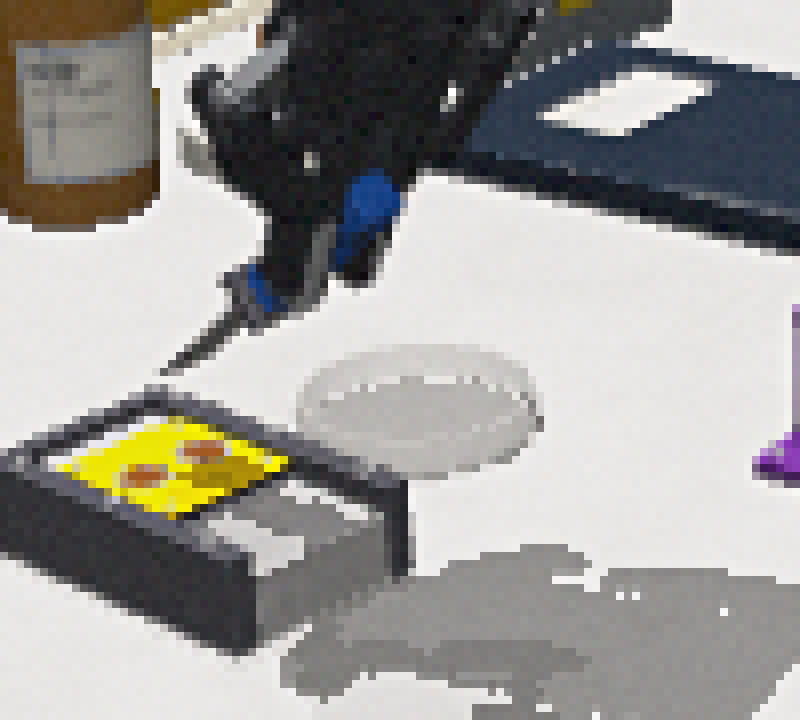

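The holder lies yellow-up in the raised bay. I retract up and back, then check its place from above.

Run:
```python
from arc import *
p,M=cur()
for t,pit,yaw in((sp(-40,0,125),52,-6.5),(sp(-90,0,140),60,-6.5)):
    P_,M_=tool(t,Rlift(pit,yaw)); print(P_.round(3),rel(p,M,P_,M_))
```

```text
[0.526 0.069 0.189] [-0.0179, 0.0007, -0.0782, 0.001, -0.0667, -0.0036]
[0.486 0.074 0.212] [-0.048, 0.0007, -0.1135, 0.0007, -0.1111, -0.0037]
```

Emit:
{"method": "apply_moves", "body": {"plan": [[[-0.005, 0, -0.015, 0, -0.01, -0.001, 1], [-0.01, 0, -0.035, 0, -0.03, -0.001, 1], [-0.015, 0, -0.06, 0, -0.05, -0.002, 1], [-0.018, 0.001, -0.078, 0.001, -0.067, -0.003, 1], [-0.028, 0.001, -0.09, 0.001, -0.08, -0.003, 1], [-0.038, 0.001, -0.102, 0.001, -0.1, -0.004, 1], [-0.048, 0.001, -0.1135, 0.001, -0.111, -0.004, 1], [-0.048, 0.001, -0.1135, 0.001, -0.111, -0.004, 1]]]}}

```text
time: 10.9
tool_pos: [0.4864, 0.0736, 0.2134]
tcp_rot: [-3.136, 0.176, -0.012]
wrist_force: [0.5, 0.8, -0.9]
width: 0.203
```

Run:
```python
from arc import *
from workcell import read_camera
a=read_camera("top");b=read_camera("side"); crop(a,200,150,300,240,6,"pics/t12.png");crop(b,200,180,300,270,6,"pics/s12.png")
h=cv2.cvtColor(a,cv2.COLOR_RGB2HSV); m=cv2.inRange(h,(22,120,60),(36,255,255)); m[:160]=0;m[215:]=0
cs=max(cv2.findContours(m,cv2.RETR_EXTERNAL,cv2.CHAIN_APPROX_NONE)[0],key=cv2.contourArea)
w=np.array([stage(onz("top",*q[0],.035))[:2] for q in cs]).astype(np.float32); print("holder stage frame",cv2.minAreaRect(w))
p,M=cur(); print("tip",p+M@G_()["tip"])
for pit,yaw,t in((75,-5.5,np.array([.505,-.105,.145])),(90,-4.4,np.array([.4675,-.2775,.140]))):
    P_,M_=tool(t,Rlift(pit,yaw)); print(P_.round(3),rel(p,M,P_,M_))
```

```text
holder stage frame ((22.142250061035156, 0.7991695404052734), (58.00721740722656, 56.733455657958984), 1.0463807582855225)
tip [0.53621536 0.06794315 0.14027731]
[ 0.476 -0.102  0.227] [0.0089, 0.1758, -0.0153, -0.0009, -0.0841, -0.0051]
[ 0.46  -0.277  0.227] [0.0132, 0.3512, -0.0152, -0.0031, -0.1675, -0.011]
```

View pics/t12.png

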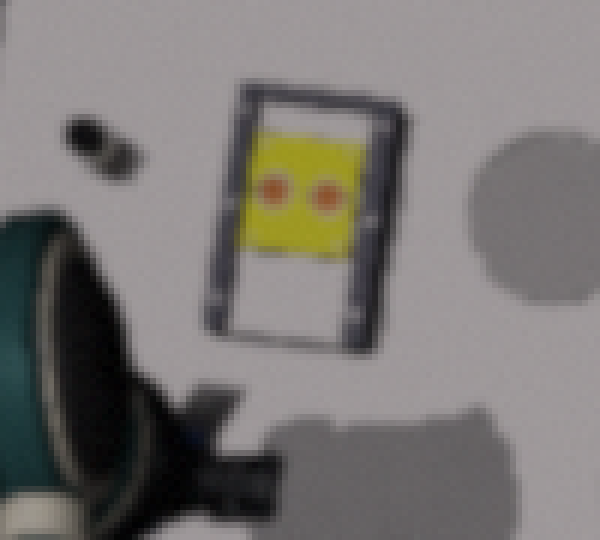

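View pics/s12.png

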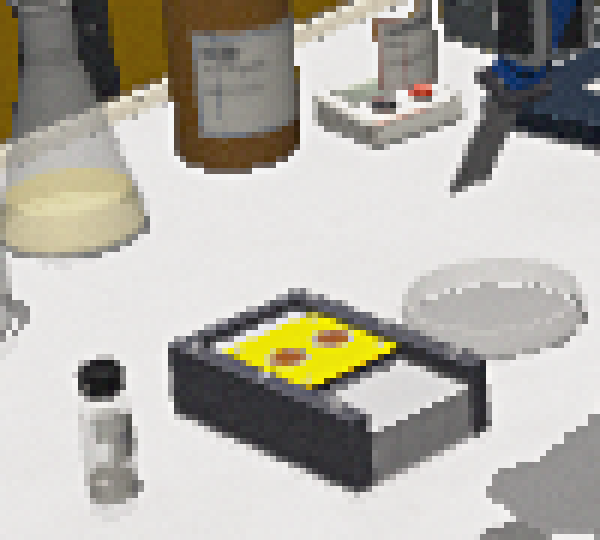

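Run:
```python
from arc import *
from workcell import read_camera
for n in("top","side"):
    a=read_camera(n); h=cv2.cvtColor(a,cv2.COLOR_RGB2HSV)
    x0,y0,x1,y1=(240,165,265,198) if n=="top" else (235,225,272,250)
    m=cv2.inRange(h,(20,110,60),(36,255,255)); o=cv2.inRange(h,(3,70,60),(17,255,255))
    for mm,l,mn in((m,"yellow",50),(o,"win",4)):
        z=np.zeros_like(mm); z[y0:y1,x0:x1]=mm[y0:y1,x0:x1]
        if l=="yellow":
            c=np.concatenate(cv2.findContours(z,cv2.RETR_EXTERNAL,cv2.CHAIN_APPROX_NONE)[0])
            w=np.array([stage(onz(n,*q[0],.035))[:2] for q in c]).astype(np.float32); print(n,"yellow",cv2.minAreaRect(w))
        else:
            k,_,st_,cc=cv2.connectedComponentsWithStats(z); print(n,"win",[stage(onz(n,*cc[i],.035))[:2] for i in range(1,k) if st_[i,4]>=mn])
print([stage(np.array(v)) for v in((.5961,.0756,.031),(.593,.0487,.031),(.5937,.0467,.031),(.5962,.0743,.031))])
```

```text
top yellow ((22.091339111328125, 0.8491535186767578), (58.5975341796875, 57.52191162109375), 1.0463809967041016)
top win [array([23.4, 14.9]), array([ 22.7, -12.4])]
side yellow ((20.96258544921875, 0.53125), (57.59840774536133, 63.14642333984375), 89.18154907226562)
side win [array([ 22.5, -13.4]), array([22.1, 14.4])]
[array([-31. ,  14.9,  31. ]), array([-30.7, -12.2,  31. ]), array([-29.8, -14.1,  31. ]), array([-30.7,  13.6,  31. ])]
```

Holder centre is about 22 mm past the step, from the windows and the contour in both views, 0.7 mm off the middle and about 1° off square. It is inside the limits, and the displacement from the known -31 mm gives the same figure. Vial and dish are unmoved. I go back to the stand.

Emit:
{"method": "apply_moves", "body": {"plan": [[[0.001, 0.02, -0.003, 0, -0.01, -0.001, 1], [0.002, 0.05, -0.006, 0, -0.025, -0.002, 1], [0.004, 0.08, -0.009, 0, -0.042, -0.003, 1], [0.006, 0.11, -0.012, 0, -0.058, -0.004, 1], [0.007, 0.14, -0.014, 0, -0.07, -0.005, 1], [0.008, 0.162, -0.015, -0.001, -0.08, -0.005, 1], [0.009, 0.176, -0.015, -0.001, -0.084, -0.005, 1], [0.009, 0.176, -0.015, -0.001, -0.084, -0.005, 1]]]}}

```text
time: 11.77
tool_pos: [0.4753, -0.1048, 0.2256]
tcp_rot: [-3.101, 0.154, 0.403]
wrist_force: [-0.9, 0.4, -0.4]
width: 0.201
```

Run:
```python
from arc import *
p,M=cur()
P_,M_=tool(np.array([.4675,-.2775,.120]),Rlift(90,-4.4)); print(P_.round(3),rel(p,M,P_,M_))
```

```text
[ 0.46  -0.277  0.207] [0.0068, 0.1729, 0.0178, -0.0023, -0.0825, -0.0068]
```

Emit:
{"method": "apply_moves", "body": {"plan": [[[0.001, 0.015, 0.001, 0, -0.008, 0, 1], [0.002, 0.045, 0.002, 0, -0.022, -0.002, 1], [0.003, 0.075, 0.004, -0.001, -0.038, -0.003, 1], [0.004, 0.105, 0.007, -0.001, -0.054, -0.004, 1], [0.005, 0.135, 0.01, -0.002, -0.068, -0.005, 1], [0.006, 0.16, 0.014, -0.002, -0.079, -0.006, 1], [0.007, 0.173, 0.018, -0.002, -0.0825, -0.007, 1], [0.007, 0.173, 0.018, -0.002, -0.0825, -0.007, 1]]]}}

```text
time: 12.43
tool_pos: [0.4601, -0.2762, 0.2055]
tcp_rot: [-3.014, 0.112, 0.8]
wrist_force: [-0.2, 0.7, -1.4]
width: 0.202
```

Emit:
{"method": "apply_moves", "body": {"plan": [[[0, 0, 0, 0, 0, 0, 1], [0, 0, 0, 0, 0, 0, 1], [0, 0, 0, 0, 0, 0, 1], [0, 0, 0, 0, 0, 0, 1], [0, 0, 0, 0, 0, 0, 1], [0, 0, 0, 0, 0, 0, 1], [0, 0, 0, 0, 0, 0, 1], [0, 0, 0, 0, 0, 0, 1]]]}}

```text
time: 13.1
tool_pos: [0.4607, -0.2747, 0.2079]
tcp_rot: [-3.016, 0.11, 0.796]
wrist_force: [-0.1, 0.7, -0.7]
width: 0.204
```

Run:
```python
from arc import *
from workcell import read_camera
p,M=cur(); g=G_(); t=p+M@g["tip"];L=M@g["Rl"]; print("tip",t,"z",L[:,2].round(3),"x",L[:,0].round(3),proj("side",[t,t+.058*L[:,2],t+.135*L[:,2]]))
b=read_camera("side"); crop(b,325,100,415,230,6 if 0 else 5,"pics/s14.png")
crop(read_camera("top"),320,190,420,280,6,"pics/t14.png")
P_,M_=tool(np.array([.4675,-.2775,.075]),Rlift(90,-4.4)); print(rel(p,M,P_,M_))
```

```text
tip [ 0.46814451 -0.27501271  0.12094545] z [-0.002 -0.002  1.   ] x [ 0.997 -0.074  0.001] [[367.0502023  184.77887292]
 [367.28596861 166.31672995]
 [367.61002083 140.94118565]]
[0.0224, 0.0024, 0.0401, -0.0, -0.0004, 0.0012]
```

View pics/s14.png

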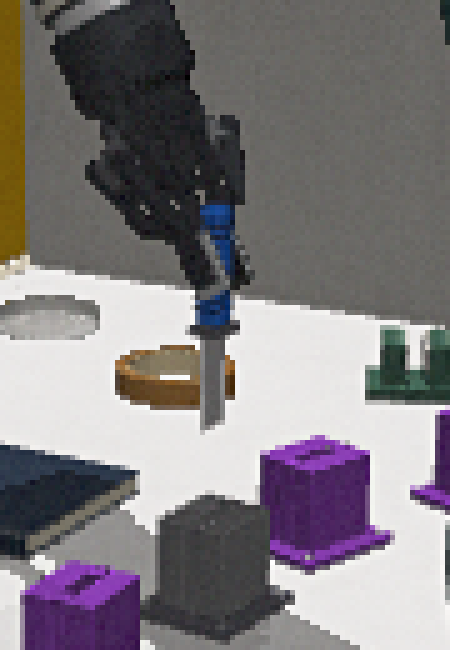

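View pics/t14.png

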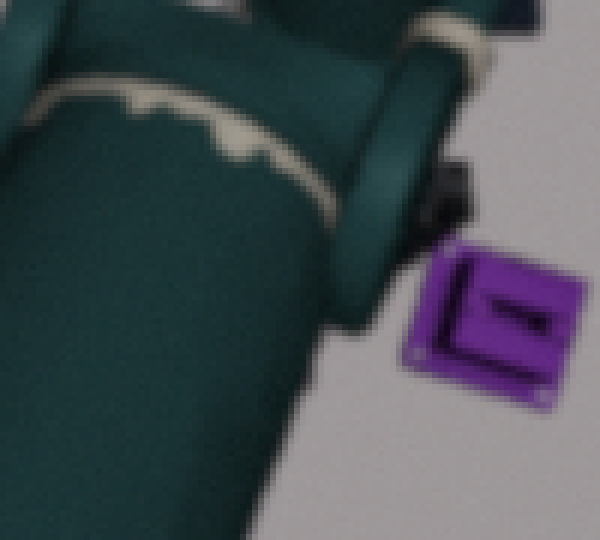

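Side view: the blade hangs upright over the grey stand (blade end at crop (212,430), stand top centre at about (213,495)), with no slip. The recorded grasp pose serves as the slot reference, so I go down to just above the mouth.

Emit:
{"method": "apply_moves", "body": {"plan": [[[0.005, 0.001, 0.008, 0, 0, 0, 1], [0.01, 0.002, 0.018, 0, 0, 0.001, 1], [0.016, 0.002, 0.029, 0, 0, 0.001, 1], [0.022, 0.002, 0.04, 0, 0, 0.001, 1], [0.022, 0.0024, 0.04, 0, 0, 0.001, 1], [0.022, 0.0024, 0.04, 0, 0, 0.001, 1], [0.022, 0.0024, 0.04, 0, 0, 0.001, 1], [0.022, 0.0024, 0.04, 0, 0, 0.001, 1]]]}}

```text
time: 13.87
tool_pos: [0.4602, -0.2774, 0.1625]
tcp_rot: [-3.017, 0.116, 0.796]
wrist_force: [-0.3, 0.3, -0.8]
width: 0.199
```

Run:
```python
from arc import *
from workcell import read_camera
p,M=cur(); g=G_(); t=p+M@g["tip"];L=M@g["Rl"]; print("tip",t,"z",L[:,2].round(4),"x",L[:,0].round(3),readout.read_state()["wrist_force"])
b=read_camera("side"); crop(b,340,130,400,225,6,"pics/s15.png")
for z in(.04,.007):
    P_,M_=tool(np.array([.4675,-.2775,z]),Rlift(90,-4.4)); print(rel(p,M,P_,M_))
```

```text
tip [ 0.46763702 -0.27786948  0.07556817] z [-1.7e-03  1.0e-04  1.0e+00] x [ 0.997 -0.077  0.002] [-0.34791343  0.26779811 -0.84895133]
[0.0175, -0.0004, 0.0309, 0.0, -0.0005, 0.0]
[0.0338, -0.0004, 0.0596, 0.0, -0.0005, 0.0]
```

View pics/s15.png

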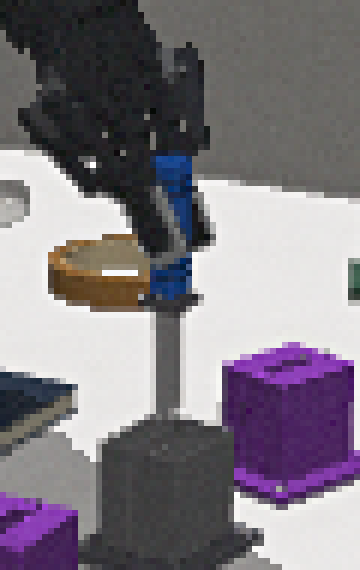

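The blade end hangs in the middle of the stand's top at crop (168,420), and the pose matches the slot reference within 0.5 mm. I lower it halfway, watching the force.

Emit:
{"method": "apply_moves", "body": {"plan": [[[0.002, 0, 0.004, 0, 0, 0, 1], [0.004, 0, 0.008, 0, 0, 0, 1], [0.007, 0, 0.012, 0, 0, 0, 1], [0.009, 0, 0.016, 0, 0, 0, 1], [0.011, 0, 0.02, 0, 0, 0, 1], [0.014, 0, 0.024, 0, 0, 0, 1], [0.016, 0, 0.028, 0, 0, 0, 1], [0.0175, 0, 0.031, 0, 0, 0, 1]]]}}

```text
time: 14.58
tool_pos: [0.4596, -0.277, 0.1257]
tcp_rot: [-3.016, 0.115, 0.798]
wrist_force: [-0.5, -0.6, -0.6]
width: 0.202
```

Run:
```python
from arc import *
p,M=cur(); g=G_(); t=p+M@g["tip"];L=M@g["Rl"]; print("tip",t,"z",L[:,2].round(4),readout.read_state()["wrist_force"])
for z in(.009,.0075,.0065):
    P_,M_=tool(np.array([.4675,-.2775,z]),Rlift(90,-4.4)); print(rel(p,M,P_,M_))
```

```text
tip [ 0.46686491 -0.2774429   0.03871333] z [-4.e-04 -7.e-04  1.e+00] [-0.48824    -0.64967373 -0.64946753]
[0.0153, -0.0, 0.0255, -0.0002, -0.0001, 0.0002]
[0.016, -0.0, 0.0268, -0.0002, -0.0001, 0.0002]
[0.0165, -0.0, 0.0277, -0.0002, -0.0001, 0.0002]
```

Emit:
{"method": "apply_moves", "body": {"plan": [[[0.003, 0, 0.005, 0, 0, 0, 1], [0.006, 0, 0.01, 0, 0, 0, 1], [0.009, 0, 0.015, 0, 0, 0, 1], [0.012, 0, 0.02, 0, 0, 0, 1], [0.014, 0, 0.024, 0, 0, 0, 1], [0.0155, 0, 0.0265, 0, 0, 0, 1], [0.016, 0, 0.027, 0, 0, 0, 1], [0.016, 0, 0.027, 0, 0, 0, 1]]]}}

```text
time: 15.25
tool_pos: [0.4602, -0.2772, 0.0948]
tcp_rot: [-3.016, 0.115, 0.798]
wrist_force: [-0.1, -0.0, -0.3]
width: 0.202
```

Run:
```python
from arc import *
from workcell import read_camera
p,M=cur(); g=G_(); t=p+M@g["tip"];L=M@g["Rl"]; print("tip",t,"z",L[:,2].round(4),readout.read_state()["wrist_force"])
b=read_camera("side"); crop(b,340,130,400,225,6,"pics/s16.png")
print("ref dp",rel(p,M,g["p"],g["M"]))
```

```text
tip [ 0.46753435 -0.27758414  0.00787366] z [-6.e-04 -6.e-04  1.e+00] [-0.12141485 -0.04437883 -0.34262625]
ref dp [0.0004, -0.0001, 0.0008, -0.0001, -0.0002, 0.0002]
```

View pics/s16.png

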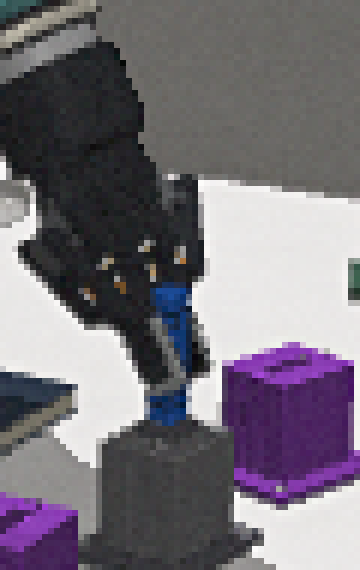

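The collar sits on the stand top at crop (165,430), less than 1 mm above the reference. I release.

Emit:
{"method": "apply_moves", "body": {"plan": [[[0.0003, 0, 0.0006, 0, 0, 0, 1], [0.0003, 0, 0.0006, 0, 0, 0, 1], [0.0003, 0, 0.0006, 0, 0, 0, -1], [0.0003, 0, 0.0006, 0, 0, 0, -1], [0.0003, 0, 0.0006, 0, 0, 0, -1], [0.0003, 0, 0.0006, 0, 0, 0, -1], [0.0003, 0, 0.0006, 0, 0, 0, -1], [0.0003, 0, 0.0006, 0, 0, 0, -1]]]}}

```text
time: 15.97
tool_pos: [0.4603, -0.2772, 0.0945]
tcp_rot: [-3.016, 0.115, 0.797]
wrist_force: [0.1, -0.5, 0.7]
width: 0.996
```

Emit:
{"method": "apply_moves", "body": {"plan": [[[0, 0, 0, 0, 0, 0, -1], [0, 0, 0, 0, 0, 0, -1], [0, 0, 0, 0, 0, 0, -1], [0, 0, 0, 0, 0, 0, -1], [0, 0, 0, 0, 0, 0, -1], [0, 0, 0, 0, 0, 0, -1], [0, 0, 0, 0, 0, 0, -1], [0, 0, 0, 0, 0, 0, -1]]]}}

```text
time: 16.63
tool_pos: [0.4603, -0.2772, 0.0944]
tcp_rot: [-3.016, 0.115, 0.797]
wrist_force: [-0.7, 0.3, 0.4]
width: 1.005
```

Run:
```python
from arc import *
from workcell import read_camera
p,M=cur(); print(readout.read_state()["width"],readout.read_state()["wrist_force"])
b=read_camera("side"); crop(b,340,130,400,225,6,"pics/s17.png")
print(rel(p,M,p+[0,0,.12],M))
```

```text
1.00535757711323 [-0.65017935  0.31815392  0.43435729]
[-0.0593, -0.0, -0.1043, 0.0, 0.0, 0.0]
```

View pics/s17.png

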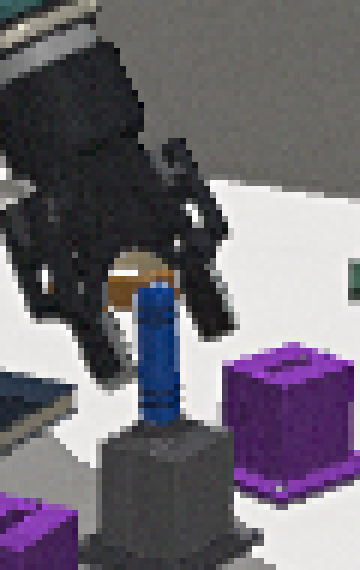

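The fingers are clear on both sides and the lifter stands, leaning very slightly left at its top. I retreat straight up and measure it.

Emit:
{"method": "apply_moves", "body": {"plan": [[[-0.006, 0, -0.01, 0, 0, 0, -1], [-0.014, 0, -0.025, 0, 0, 0, -1], [-0.024, 0, -0.042, 0, 0, 0, -1], [-0.034, 0, -0.06, 0, 0, 0, -1], [-0.044, 0, -0.078, 0, 0, 0, -1], [-0.054, 0, -0.095, 0, 0, 0, -1], [-0.06, 0, -0.105, 0, 0, 0, -1], [-0.06, 0, -0.105, 0, 0, 0, -1]]]}}

```text
time: 17.35
tool_pos: [0.4616, -0.2781, 0.2191]
tcp_rot: [-3.021, 0.116, 0.789]
wrist_force: [0.4, -0.5, 0.6]
width: 1.0
```

Emit:
{"method": "apply_moves", "body": {"plan": [[[0, -0.03, 0, 0, 0, 0, -1], [0, -0.06, 0, 0, 0, 0, -1], [0, -0.09, 0, 0, 0, 0, -1], [0, -0.12, 0, 0, 0, 0, -1], [0, -0.15, 0, 0, 0, 0, -1], [0, -0.17, 0, 0, 0, 0, -1], [0, -0.18, 0, 0, 0, 0, -1], [0, -0.18, 0, 0, 0, 0, -1]]]}}

```text
time: 18.02
tool_pos: [0.4734, -0.096, 0.2146]
tcp_rot: [-3.016, 0.111, 0.799]
wrist_force: [-0.4, -1.5, -1.1]
width: 0.999
```

Run:
```python
from arc import *
from workcell import read_camera
a=read_camera("top");b=read_camera("side"); crop(b,340,165,400,230,8,"pics/s18.png"); cv2.imwrite("pics/t18.png",a[:,:,::-1]); crop(a,330,220,400,270,8,"pics/t18c.png")
hs=cv2.cvtColor(b,cv2.COLOR_RGB2HSV); m=cv2.inRange(hs,(108,120,40),(125,255,255))[165:215,350:385]; vs,us=np.nonzero(m); vs+=165;us+=350
print(vs.min(),vs.max(),[(v,us[vs==v].min(),us[vs==v].max()) for v in(vs.min()+1,vs.min()+5,(vs.min()+vs.max())//2,vs.max()-3)])
vv=np.arange(vs.min()+1,vs.max()-1); print("lean px/px",np.polyfit(vv,[us[vs==v].mean() for v in vv],1)[0])
ht=cv2.cvtColor(a,cv2.COLOR_RGB2HSV); m=cv2.inRange(ht,(100,100,60),(125,255,255)); m[:225]=0;m[260:]=0;m[:,:340]=0;m[:,378:]=0
v2,u2=np.nonzero(m); print("top blue",u2.mean(),v2.mean(),len(u2)); print(tri(("top",u2.mean(),v2.mean()),("side",us[vs<vs.min()+3].mean(),vs.min()+1.5)))
s=cv2.imread("pics/side0.png")
```

```text
177 200 [(np.int64(178), np.int64(363), np.int64(368)), (np.int64(182), np.int64(363), np.int64(368)), (np.int64(188), np.int64(363), np.int64(369)), (np.int64(197), np.int64(364), np.int64(369))]
lean px/px 0.040086580086579914
top blue 363.921568627451 236.49019607843138 51
(array([ 0.47469045, -0.27789513,  0.13899263]), np.float64(0.0009214358890936744))
```

View pics/s18.png

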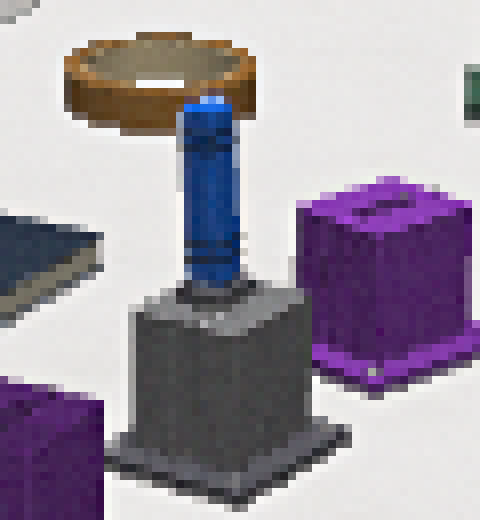

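View pics/t18.png

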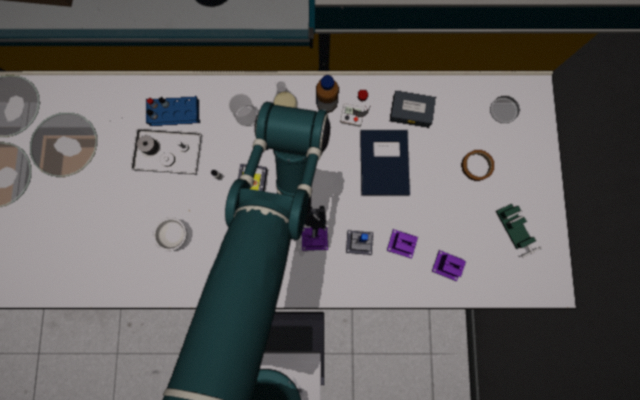

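Run:
```python
from arc import *
from workcell import read_camera
def meas(a,b,l):
    hs=cv2.cvtColor(b,cv2.COLOR_RGB2HSV); m=cv2.inRange(hs,(108,120,40),(125,255,255))[165:215,350:385]; vs,us=np.nonzero(m); vs+=165;us+=350
    vv=np.arange(vs.min()+1,vs.max()-1); k=np.polyfit(vv,[us[vs==v].mean() for v in vv],1)
    print(l,"lean",k[0],"u at 198",np.polyval(k,198),"v",vs.min(),vs.max())
meas(0,cv2.imread("pics/side0.png")[:,:,::-1],"orig")
b=read_camera("side"); meas(0,b,"now")
b0=np.array([.4675,-.2775,.071])
for dx in(0,.003,.004):
  for tx in(0,.03,.06):
    p0=b0+[dx,0,0]; p1=p0+.071*np.array([np.sin(tx),0,np.cos(tx)]); q=proj("side",[p0,p1]); print(dx,tx,q.round(1).tolist(),"lean",round((q[1,0]-q[0,0])/(q[1,1]-q[0,1]),3))
a=cv2.imread("pics/t18.png"); 
print(proj("top",[b0,b0+[0,0,.071],b0+[.004,0,.071],b0+[.007,0,.071]]).round(1))
x=np.hstack([cv2.resize(cv2.imread(f)[222:262,340:380],None,fx=9,fy=9,interpolation=cv2.INTER_NEAREST) for f in("pics/top0.png","pics/t18.png")]); cv2.imwrite("pics/cmp.png",x)
x=np.hstack([cv2.resize(i[170:225,345:392],None,fx=8,fy=8,interpolation=cv2.INTER_NEAREST) for i in(cv2.imread("pics/side0.png"),b[:,:,::-1])]); cv2.imwrite("pics/cmps.png",x)
```

```text
orig lean -0.018168635875401986 u at 198 367.028469387755 v 178 200
now lean 0.04506493506493701 u at 198 366.16731601731595 v 177 200
0 0 [[367.5, 200.0], [367.7, 178.0]] lean -0.011
0 0.03 [[367.5, 200.0], [367.1, 177.9]] lean 0.017
0 0.06 [[367.5, 200.0], [366.5, 177.8]] lean 0.045
0.003 0 [[366.6, 199.9], [366.8, 177.8]] lean -0.01
0.003 0.03 [[366.6, 199.9], [366.2, 177.7]] lean 0.018
0.003 0.06 [[366.6, 199.9], [365.6, 177.6]] lean 0.046
0.004 0 [[366.3, 199.8], [366.5, 177.7]] lean -0.01
0.004 0.03 [[366.3, 199.8], [365.9, 177.6]] lean 0.018
0.004 0.06 [[366.3, 199.8], [365.3, 177.6]] lean 0.046
[[361.3 240.8]
 [364.  239.2]
 [364.  237.7]
 [364.  236.6]]
```

View pics/cmps.png

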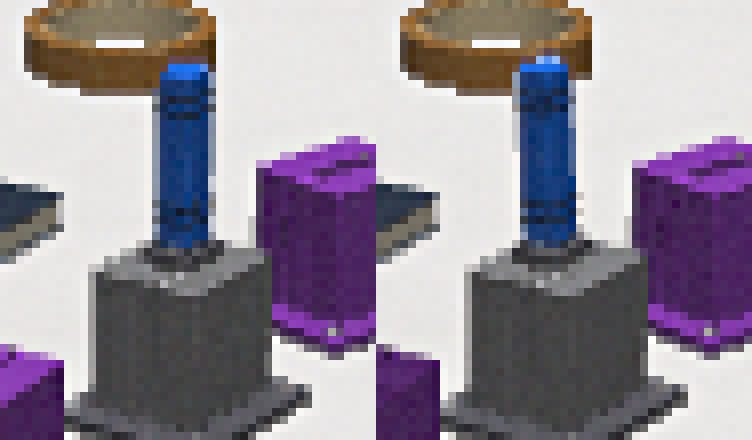

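View pics/cmp.png

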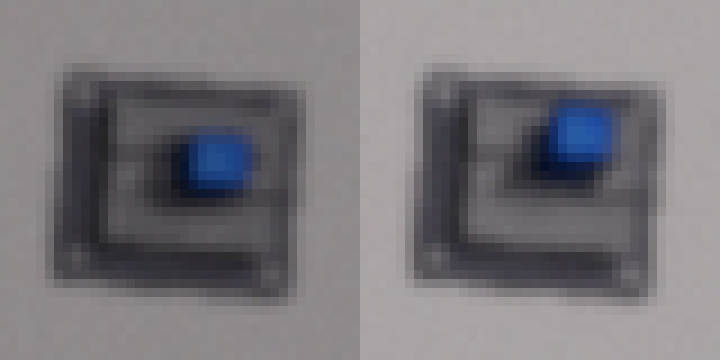

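Compared with the start, the released lifter leans about 0.06 rad away from the robot (limit 0.15). Its collar is on the block, shifted about 3 mm (limit 12), and it is unchanged over two pictures. I'll make a last check of the rest.

Run:
```python
from arc import *
from workcell import read_camera
b=read_camera("side"); crop(b,190,190,310,280,6,"pics/s19.png")
hs=cv2.cvtColor(b,cv2.COLOR_RGB2HSV); m=cv2.inRange(hs,(108,120,40),(125,255,255))[165:215,350:385]; vs,us=np.nonzero(m)
vv=np.arange(vs.min()+1,vs.max()-1); print("lean",np.polyfit(vv,[us[vs==v].mean() for v in vv],1)[0])
s0=cv2.imread("pics/side0.png")[:,:,::-1].astype(int); d=np.abs(b.astype(int)-s0).max(2)
print("vial diff",(d[235:265,205:228]>40).sum(),"dish diff",(d[222:240,264:300]>40).sum()); s=st(); print(s["time"],s["wrist_force"],s["width"])
```

```text
lean 0.049307359307359674
vial diff 2 dish diff 154
18.2167 [-0.89845126 -0.71753649  0.64442929] 1.0015725764141106
```

View pics/s19.png

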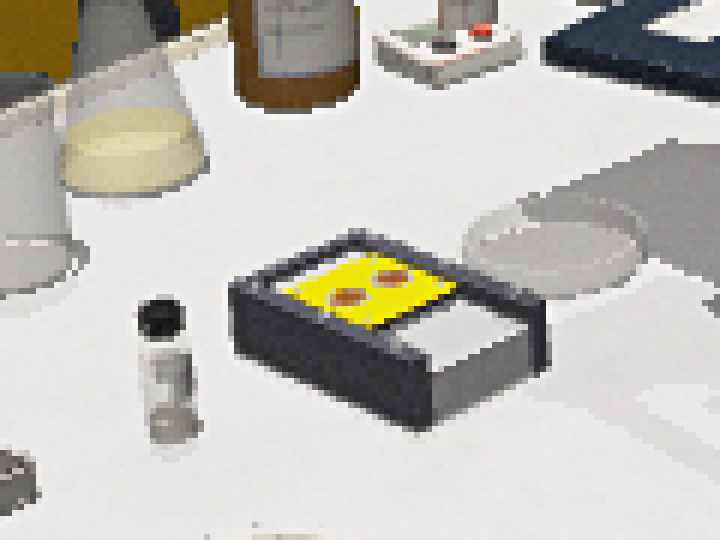

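The holder is flat and yellow-up, and the vial is in place. The dish is in place too: its difference count is the arm's shadow. The lean readings rose slightly (0.040, 0.045, 0.049), so I wait one call to see whether it creeps.

Emit:
{"method": "apply_moves", "body": {"plan": [[[0, 0, 0, 0, 0, 0, -1], [0, 0, 0, 0, 0, 0, -1], [0, 0, 0, 0, 0, 0, -1], [0, 0, 0, 0, 0, 0, -1], [0, 0, 0, 0, 0, 0, -1], [0, 0, 0, 0, 0, 0, -1], [0, 0, 0, 0, 0, 0, -1], [0, 0, 0, 0, 0, 0, -1]]]}}

```text
time: 18.88
tool_pos: [0.4738, -0.0977, 0.2154]
tcp_rot: [-3.016, 0.115, 0.797]
wrist_force: [0.1, 0.9, -0.9]
width: 1.003
```

Emit:
{"method": "apply_moves", "body": {"plan": [[[0, 0, 0, 0, 0, 0, -1], [0, 0, 0, 0, 0, 0, -1], [0, 0, 0, 0, 0, 0, -1], [0, 0, 0, 0, 0, 0, -1], [0, 0, 0, 0, 0, 0, -1], [0, 0, 0, 0, 0, 0, -1], [0, 0, 0, 0, 0, 0, -1], [0, 0, 0, 0, 0, 0, -1]]]}}

```text
time: 19.55
tool_pos: [0.4738, -0.0977, 0.2154]
tcp_rot: [-3.016, 0.115, 0.797]
wrist_force: [-0.8, 0.9, -1.1]
width: 1.0
```

Run:
```python
from arc import *
from workcell import read_camera
for i in range(3):
    b=read_camera("side"); hs=cv2.cvtColor(b,cv2.COLOR_RGB2HSV); m=cv2.inRange(hs,(108,120,40),(125,255,255))[165:215,350:385]; vs,us=np.nonzero(m)
    vv=np.arange(vs.min()+1,vs.max()-1); print("lean",np.polyfit(vv,[us[vs==v].mean() for v in vv],1)[0],vs.min()+165,vs.max()+165)
a=read_camera("top"); ht=cv2.cvtColor(a,cv2.COLOR_RGB2HSV); m=cv2.inRange(ht,(100,100,60),(125,255,255)); m[:225]=0;m[260:]=0;m[:,:340]=0;m[:,378:]=0
v2,u2=np.nonzero(m); print("top blue",u2.mean(),v2.mean())
```

```text
lean 0.04508967223252945 177 200
lean 0.03974025974026005 177 200
lean 0.04484848484848509 177 200
top blue 364.0 236.5
```

Run:
```python
from arc import *
from workcell import read_camera
n=8
im=np.mean([read_camera("side").astype(float) for _ in range(3)],0); s0=cv2.imread("pics/side0.png")[:,:,::-1].astype(float)
for l,i,u0,k in(("orig",s0,367.03,-.018),("now",im,366.17,.045)):
    print(l)
    for v in list(range(174,182))+list(range(194,212)):
        u=u0+k*(v-198); c=int(round(u)); print(v,i[v,c-1:c+2].mean(0).round(0).astype(int).tolist(),end=" ")
    print()
```

```text
orig
174 [145, 126, 96] 175 [144, 99, 51] 176 [99, 68, 33] 177 [100, 72, 78] 178 [29, 115, 242] 179 [32, 102, 214] 180 [27, 57, 112] 181 [24, 60, 120] 194 [19, 58, 120] 195 [25, 59, 115] 196 [20, 38, 69] 197 [20, 52, 104] 198 [24, 44, 82] 199 [23, 58, 117] 200 [36, 69, 124] 201 [80, 79, 85] 202 [66, 64, 68] 203 [65, 65, 67] 204 [140, 139, 142] 205 [127, 127, 127] 206 [121, 120, 122] 207 [65, 64, 64] 208 [69, 68, 68] 209 [68, 68, 68] 210 [72, 71, 71] 211 [66, 68, 70] 
now
174 [121, 109, 87] 175 [149, 113, 69] 176 [124, 97, 77] 177 [114, 134, 184] 178 [23, 109, 233] 179 [23, 62, 126] 180 [19, 59, 121] 181 [26, 55, 100] 194 [25, 60, 121] 195 [29, 50, 85] 196 [21, 55, 110] 197 [28, 42, 67] 198 [23, 59, 117] 199 [23, 59, 117] 200 [55, 71, 104] 201 [95, 93, 98] 202 [51, 50, 54] 203 [86, 86, 87] 204 [136, 135, 137] 205 [147, 147, 150] 206 [121, 120, 122] 207 [63, 62, 63] 208 [69, 68, 69] 209 [68, 69, 69] 210 [69, 68, 69] 211 [68, 68, 69]
```

The image rows show the collar at most about 1 mm above its starting height. The tip is therefore near 8 mm (limit 11), and the lean is steady at about 0.06 rad. All are inside the limits, so I hand in.

```bash
python3 -c "
from workcell import bot
print(bot.finish_job())"
```

```text
the job is handed in; nothing more can be done
None
```

I took the blue-handled lifter from the grey stand and tipped the holder up and over the step. The lifter is back in its stand and released, and I handed the job in at about 20 s of the 61 s allowed. The hand-in reports no verdict.

| Last check | Measured | Limit |
|---|---|---|
| Holder past the step | about 22 mm (both views) | 18–46 mm |
| Holder off the middle | about 0.7 mm | 8 mm |
| Holder off square | about 1° | 0.2 rad (11°) |
| Lifter lean | about 0.06 rad | 0.15 rad |
| Lifter collar shift in the slot | about 3 mm | 12 mm (measured at the tip) |
| Lifter tip height, estimated | about 8 mm | 11 mm |

- **Holder:** it lies flat with its yellow back up. Its near edge still reaches about 8 mm out over the low bay.
- **Lifter:** it did not end as squarely as it began. When the fingers opened it was left leaning about 0.06 rad away from the robot, with the collar at most about 1 mm above its starting height. The lean did not change over about 1.5 s, so I left it rather than risk a nudge.
- **Vial and dish:** I saw no movement of either. The dish showed a picture difference, which I put down to the arm's shadow.
- **Gripper:** in the pictures taken during the lift it stayed clear of the holder, and wrist forces were about 1 N while the holder was lifted.

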